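# Load the riveter's handle magazine

### The job

Get the riveter's feed magazine ready for the next batch of knife handles: swing the folding hook on the plywood panel fully out, take the cover off the magazine and hang it on the hook by its wire bail. Then pull the sprung follower all the way back until it stays there, lay every handle blank crosswise into the track, flat on its floor, and when all are in knock the follower forward again so that its spring pushes them together against the stop wall. Leave the tools, mug, bottle, tin and anvil block on the bench undisturbed.

Things in the scene. Friction and masses are not known exactly. Their poses are not given: they have to be found in the camera images.
- magazine: Fixed feed magazine; origin at the centre of its base's underside (150 x 300 x 12 mm), z up. Track along its y: floor at z 12 mm, inner walls at x -58 and +58 mm, walls 10 mm thick, tops at z 40 mm; stop wall's inner face at y -120 mm, follower's face at y -100 mm plus its joint. Green riveting head, 120 mm tall, from y -164 to -200 mm. Blanks lie crosswise (along its x).
- track_stop (a point): Middle of the stop wall's inner face, at floor height; axes as the magazine's.
- follower (a joint): Sliding follower, m: 0 = forward (20 mm from the stop wall), 0.175 = fully back, sliding along the magazine's +y. An over-centre spring drives it forward with about 8 N (less near 0.155) while below 0.155; beyond that it holds it back with up to 4 N, so at 0.175 it stays by itself until pushed forward past 0.155. Damped: closes at about 0.2 m/s.
- follower_face (a point): Middle of the follower's front face at 12 mm above the origin of the magazine (floor height); axes as the magazine's. The follower block reaches 24 mm from here towards +y, is 108 mm wide, its top 27 mm above the floor.
- follower_tab (a point): Grip point on the black upright tab of the follower, 12 mm thick along the track, 24 mm wide across it; it stands from 35 mm up to 85 mm above the bench and the point is 68 mm above the bench. Grip it from above across its 12 mm.
- cover: Loose aluminium cover plate, 140 (x) x 110 (y) x 4 mm, 0.2 kg, at the start lying on the magazine's side walls. Origin: centre of its underside, z up. A bail of 8 mm wire spans it along its x: uprights at x -50 and +50 mm, 80 mm tall, the top wire rising to a shallow peak in the middle. On the peak stands a black grip tab.
- cover_bail (a point): Underside of the bail's peak, 86 mm above the cover's underside: the point that rests on the hook's bar. Below it is free space down to the plate (82 mm).
- cover_grip (a point): Grip point on the cover's black tab, 118 mm above the cover's underside; the tab is 24 mm along the cover's x, 10 mm thick along its y, and stands from 92 to 132 mm.
- panel: Upright plywood panel, fixed, 200 mm along its x, 20 mm thick, 205 mm tall, on a steel foot that reaches to the panel's y = -10 to +70 mm. Origin: centre of the panel's foot, on the bench. Its face looks to its own -y.
- hook (a joint): Hinge of the folding steel hook, in rad: 0 = folded flat along the panel, 1.571 = fully out, square to the panel. Turns about the vertical, anticlockwise from above as it opens; stays where it is left (stiff: 0.12 N m).
- hook_hinge (a point): On the hook's hinge axis, at the centre line of its bar, 200 mm above the bench and 35 mm off the panel's face. These axes turn with the hook: the bar (12 mm round) runs from here along the point's -x for 105 mm, z up. When folded the bar points along the panel's -x, when out along the panel's -y.
- hook_tip (a point): Upper end of the hook's upturned tip, 105 mm along the bar from the hinge and 34 mm above the bar's centre line: a round post of 12 mm diameter (its rounded end 6 mm higher), which can be pinched from above or pushed.
- mug: Enamel mug with red lid, 86 mm wide, 102 mm tall; leave alone.
- hammer: Hammer lying on the bench; leave alone.
- glue: Bottle 56 mm wide, 120 mm tall; leave alone.
- tin: Round steel tin, 90 mm wide, 35 mm tall; leave alone.
- driver: Screwdriver lying on the bench; leave alone.
- anvil: Dark steel block 70 x 160 x 60 mm; leave alone.
- blank1: Loose wooden knife-handle blank, 110 (x) x 24 x 24 mm bar with a square section, 55 g. Origin: the middle of the bar, so 12 mm above what it lies on; x along its length. May be absent (None).
- blank2: Loose wooden knife-handle blank, 110 (x) x 24 x 24 mm bar with a square section, 55 g. Origin: the middle of the bar, so 12 mm above what it lies on; x along its length. May be absent (None).
- blank3: Loose wooden knife-handle blank, 110 (x) x 24 x 24 mm bar with a square section, 55 g. Origin: the middle of the bar, so 12 mm above what it lies on; x along its length. May be absent (None).
- blank4: Loose wooden knife-handle blank, 110 (x) x 24 x 24 mm bar with a square section, 55 g. Origin: the middle of the bar, so 12 mm above what it lies on; x along its length. May be absent (None).
Things that resemble listed ones, but are neither listed nor needed, are in the scene too. What is shaped like the blank2 but orange or turquoise is not meant. Of the things that look like the cover, the smaller one is meant.

How it is judged:
On the way, in this order (a step that is already met when the one before it is completed fails the run):
1. the hook is swung out (value of joint hook above 1.35 rad), for 0.2 s.
2. the cover hangs on the hook by its bail, released (value of joint hook above 1.35 rad and x of cover_bail in the frame of hook_hinge between -0.1 and -0.015 m and y of cover_bail in the frame of hook_hinge between -0.02 and 0.02 m and z of cover_bail in the frame of hook_hinge between 0 and 0.014 m and angle between cover's own z axis and vertical below 0.3 rad and contact force between cover and the fingers below 0.1 N), for 0.3 s.
3. the follower is pulled fully back (value of joint follower above 0.16 m), for 0.2 s.
4. every blank lies crosswise on the track's floor with the follower still back (value of joint follower above 0.15 m and x of blank1 in the frame of magazine between -0.008 and 0.008 m and y of blank1 in the frame of magazine between -0.115 and 0.085 m and z of blank1 in the frame of magazine between 0.016 and 0.03 m and angle between the x axis of each of blank1, blank2, blank3, blank4 and the x axis of magazine, either way round below 0.25 rad and x of blank2 in the frame of magazine between -0.008 and 0.008 m and y of blank2 in the frame of magazine between -0.115 and 0.085 m and z of blank2 in the frame of magazine between 0.016 and 0.03 m and x of blank3 in the frame of magazine between -0.008 and 0.008 m and y of blank3 in the frame of magazine between -0.115 and 0.085 m and z of blank3 in the frame of magazine between 0.016 and 0.03 m and x of blank4 in the frame of magazine between -0.008 and 0.008 m and y of blank4 in the frame of magazine between -0.115 and 0.085 m and z of blank4 in the frame of magazine between 0.016 and 0.03 m), for 0.2 s.
5. the follower has closed (value of joint follower below 0.083 m), for 0.2 s.
At the end, for the whole second after the job is handed in: Hook out (over 1.35 rad), cover hanging level (0.3 rad) by its bail on the bar, released; every blank flat on the track floor (6 mm), square (0.12 rad) and centred (8 mm); follower below 0.083 m, one blank touching its face and one the stop wall (4 mm); all at rest (all of step 2 and value of joint follower below 0.083 m and (y of blank1 in the frame of follower_face between -0.016 and -0.008 m or y of blank2 in the frame of follower_face between -0.016 and -0.008 m or y of blank3 in the frame of follower_face between -0.016 and -0.008 m or y of blank4 in the frame of follower_face between -0.016 and -0.008 m) and (y of blank1 in the frame of track_stop between 0.008 and 0.016 m or y of blank2 in the frame of track_stop between 0.008 and 0.016 m or y of blank3 in the frame of track_stop between 0.008 and 0.016 m or y of blank4 in the frame of track_stop between 0.008 and 0.016 m) and x of blank1 in the frame of magazine between -0.008 and 0.008 m and y of blank1 in the frame of magazine between -0.115 and 0.085 m and z of blank1 in the frame of magazine between 0.016 and 0.03 m and angle between the x axis of each of blank1, blank2, blank3, blank4 and the x axis of magazine, either way round below 0.12 rad and x of blank2 in the frame of magazine between -0.008 and 0.008 m and y of blank2 in the frame of magazine between -0.115 and 0.085 m and z of blank2 in the frame of magazine between 0.016 and 0.03 m and x of blank3 in the frame of magazine between -0.008 and 0.008 m and y of blank3 in the frame of magazine between -0.115 and 0.085 m and z of blank3 in the frame of magazine between 0.016 and 0.03 m and x of blank4 in the frame of magazine between -0.008 and 0.008 m and y of blank4 in the frame of magazine between -0.115 and 0.085 m and z of blank4 in the frame of magazine between 0.016 and 0.03 m and linear speed of cover below 0.05 m/s and linear speed of each of blank1, blank2, blank3, blank4 below 0.03 m/s).
It fails at once if a bystander (mug, hammer, bottle, tin, screwdriver, anvil block) is moved more than 4 cm (distance of any of mug, hammer, glue, tin, driver, anvil from where it was at the start of the episode above 0.04 m).
Of blank1, blank2, blank3, blank4 only 2 to 4 are there at a start; the rules pass over those that are not, and their reading is None.
At some moment in a run one of blank1, blank2, blank3, blank4 may be knocked a few centimetres aside while the robot is not near it.
It also fails if it takes over 210 s, if anything falls off the work surface, if the arm or the gripper's body presses on something with over 40 N, if the wrist force passes 120 N, or if a joint passes its speed limit or range.

### The arm

A 6-joint arm with a two-finger parallel gripper is mounted at the origin on the work surface. World frame = base frame: x ahead of the robot, y to its left, z up, the work surface at z = 0. Lengths are in m, angles in rad, forces in N, time in s.
With the tool pointing down it reaches from about 0.35 to 0.975 m from the base axis. Payload 4.9 kg.
Tool frame: the origin (TCP) lies midway between the tips of the shut fingers; the grasp point (between the pads) lies behind it (manip.grasp_offset is the y of the grasp point in the tool frame, in m); y points along the fingers, z is the direction in which the jaws open and shut, and the axes are right-handed (so a half turn about y gives the same grasp; the last joint's range is limited). The gripper opens to 85 mm and grips with 20 to 120 N. Pads are 22 mm wide; open, the fingers measure 114 mm over their backs; the gripper's body (76 mm by 85 mm) begins 54 mm behind the grasp point. The pads swing forward as they close: fully open they stand 13 mm farther back than shut.
Start: joints at [-1.332, 0.053, 1.613, -0, 1.476, -0.119], TCP at [0.219, -0.585, 0.231] pointing down, gripper open.
Joint ranges: [-3.01, 3.01], [-1.01, 2.22], [0.06, 2.58], [-1.02, 4.17], [0.09, 2.62], [-3.14, 3.14]. Speed limits (rad/s): [2.57, 2.57, 3.14, 3.14, 3.14, 3.14].

### API

Orientations are given as a unit quaternion [w, x, y, z].
In Python, from plant import manip gives the robot as it stands. The module is installed in compiled form; this text tells all that it offers.
- The arm moves only by the shell command python3 -m jog 'ROWS'. ROWS is a JSON object of lists of equal length, an entry for each row: "offset": the shift along the world's x, y, z in units of 50 mm (1.0 is 50 mm), a list of three; "angular": the turn, a rotation vector about the world's x, y, z in units of 6 degrees (1.0 is 6 degrees), a list of three; "jaw": the finger opening in mm, from 0 to 85.4. In form: {"offset": [[tx, ty, tz], ...], "angular": [[ax, ay, az], ...], "jaw": [jaw, ...]}. A call has 1 to 12 rows; each row shifts and turns the commanded pose from where the row before left it; what a row does not reach is not made up. A row lasts 1/10 s, in which the tool goes at most 50 mm and 8.59 degrees, less where a joint would pass 70% of its speed; a pose out of reach is approached as far as the arm can. A call is refused whole if a number of a shift passes 1 or a number of a turn 1, either way. A call with a gripper value outside its range is refused whole. The fingers move at their own pace and stop on an object; the grip force is fixed at half the most. Time passes only in rows, so rows that do not move let the fingers close. It gives the time, the measured TCP pose, the force and the opening at its end, in the units of the state.
- manip.state(): the state, without advancing time (a new reading comes with each control period).
- manip.grab_frame(name): name is "scene" or "top" or "wrist"; returns the picture (384x512x3 uint8, blue, green, red); there is no depth.
- manip.camera_model(name): a dict with "fx", "fy", "cx", "cy" (pixels), "rvec" (rotation vector, rad) and "tvec" (3), from world to camera coordinates, as OpenCV has them; the wrist camera has in their place "mount" (4x4, takes a point from camera to tool coordinates, whose origin is the TCP and whose axes are the tool frame's). Camera axes: x right, y down, z forward; pixel columns grow to the right and rows downward; lengths in m; the calibration is good to about 2 mm. A picture is of the moment at which its call begins: read the wrist's pose just before it. camera_model takes no time and is no camera call.
- manip.job_done(): hands the job in, once; it reports no verdict.
The state is a dict: "time": time; "joint_pos": joint angles; "joint_vel": joint speeds; "joint_efforts": joint torques, N m; "tool_pos": TCP position; "tool_rot": TCP orientation; "contact_force": force on the tool from outside, world axes, zero at the start; "ft_torque": the same for the moment, N m; "gripper_width": opening from 0.0 (shut) to 1.0 (fully open).
Only numpy, scipy, OpenCV 4.12 (cv2) and the standard library are available. Lean on these libraries where they do the work, as an engineer would, in place of code of your own. Each camera call takes 0.05 s, during which the arm holds its last target.

## Working session

There is one attempt and no reset: what is moved stays moved. The work goes in short steps, Python scripts to look and compute and a shell command to move; the robot and the scene stay as the last step left them, time stands still between calls to the robot, and variables do not carry over. Pictures are saved under pics/ and viewed, and the job is handed in when it is done.

```bash
ls; mkdir -p pics; python3 - <<'E'
from plant import manip
import cv2,json
print(manip.state()); print(manip.grasp_offset)
for n in("scene","top","wrist"):
    c=manip.camera_model(n); print(n,c)
for n in("scene","top"):
    cv2.imwrite(f"pics/{n}0.png",manip.grab_frame(n))
E
```

```text
pics
{'time': 0.0, 'joint_pos': array([-1.33199169e+00,  5.33469824e-02,  1.61430688e+00,  1.85606169e-05,
        1.47599125e+00, -1.19018813e-01]), 'joint_vel': array([ 0.00203477,  0.00241446, -0.00014484,  0.00029073,  0.00063442,
       -0.00059064]), 'joint_efforts': array([-4.12561149e-04, -3.93679440e+01, -3.70180678e+01, -1.00009011e-04,
        6.90198125e-03,  1.03776367e-05]), 'tool_pos': array([ 0.21874298, -0.58480344,  0.23006144]), 'tool_rot': array([ 0.12579826, -0.12587209,  0.69654439, -0.6950949 ]), 'contact_force': array([-0.34667587,  0.55081611,  0.12747529]), 'ft_torque': array([0.03620909, 0.05002039, 0.0267952 ]), 'gripper_width': 0.9954570883622238}
-0.0187
scene {'fx': 347.5293876076254, 'fy': 347.5293876076254, 'cx': 250.8566745832161, 'cy': 185.94969169288112, 'rvec': array([ 1.82325594,  1.34484278, -0.7245789 ]), 'tvec': array([-0.10966195, -0.12169119,  1.43645479])}
top {'fx': 484.5994560458265, 'fy': 484.5994560458265, 'cx': 253.4731703479214, 'cy': 186.31021509841185, 'rvec': array([ 2.17704757, -2.15591273,  0.11958664]), 'tvec': array([-0.04246095,  0.52197723,  1.46632641])}
wrist {'fx': 321.26906923928107, 'fy': 321.26906923928107, 'cx': 254.3190191489626, 'cy': 186.96037271634117, 'mount': array([[-7.03238577e-04,  9.61608902e-01,  2.74422711e-01,
        -6.89608405e-02],
       [-8.64969359e-04, -2.74423261e-01,  9.61608614e-01,
        -1.42079897e-01],
       [ 9.99999379e-01,  4.38873036e-04,  1.02474726e-03,
        -4.96619024e-06],
       [ 0.00000000e+00,  0.00000000e+00,  0.00000000e+00,
         1.00000000e+00]])}
```

View pics/top0.png

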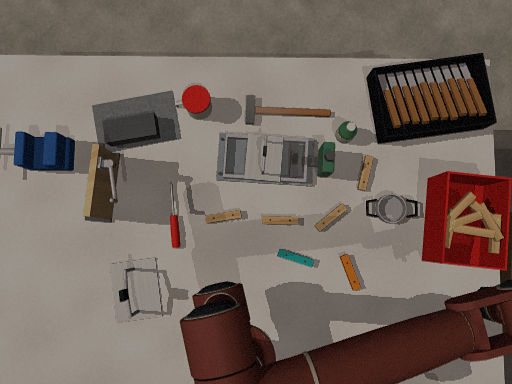

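View pics/scene0.png

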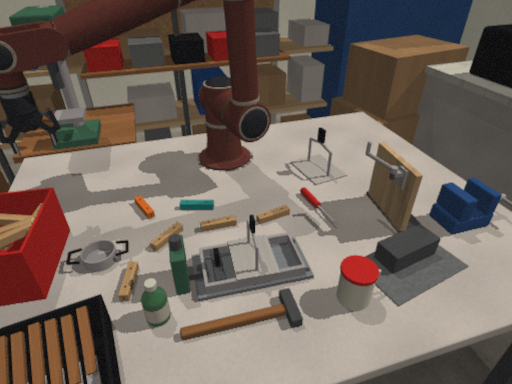

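```bash
cat > h.py <<'E'
from plant import manip
import cv2,numpy as np
from scipy.spatial.transform import Rotation as R
def ext(n):
    c=manip.camera_model(n); K=np.array([[c['fx'],0,c['cx']],[0,c['fy'],c['cy']],[0,0,1]])
    if n=='wrist':
        s=manip.state(); T=np.eye(4); q=s['tool_rot']; T[:3,:3]=R.from_quat([q[1],q[2],q[3],q[0]]).as_matrix(); T[:3,3]=s['tool_pos']
        M=T@c['mount']; M=np.linalg.inv(M); return K,M[:3,:3],M[:3,3]
    return K,R.from_rotvec(c['rvec']).as_matrix(),np.array(c['tvec'])
def proj(E,P):
    K,Rm,t=E; P=np.atleast_2d(P); c=P@Rm.T+t; u=c@K.T; return u[:,:2]/u[:,2:]
def back(E,uv,z):
    K,Rm,t=E; uv=np.atleast_2d(uv); d=np.linalg.solve(K,np.c_[uv,np.ones(len(uv))].T).T@Rm; o=-Rm.T@t
    return o+d*((z-o[2])/d[:,2])[:,None]
def crop(im,x0,y0,x1,y1,k,name):
    cv2.imwrite(name,cv2.resize(im[y0:y1,x0:x1],None,fx=k,fy=k,interpolation=cv2.INTER_CUBIC))
E
python3 - <<'E'
from h import *
t=cv2.imread('pics/top0.png'); s=cv2.imread('pics/scene0.png')
crop(t,200,90,390,240,4,'pics/t1.png')
crop(t,80,80,240,230,4,'pics/t2.png')
crop(s,110,180,320,310,3.8,'pics/s1.png')
crop(s,280,110,430,260,4,'pics/s2.png')
E
```

```text
(no output)
```

View pics/t1.png

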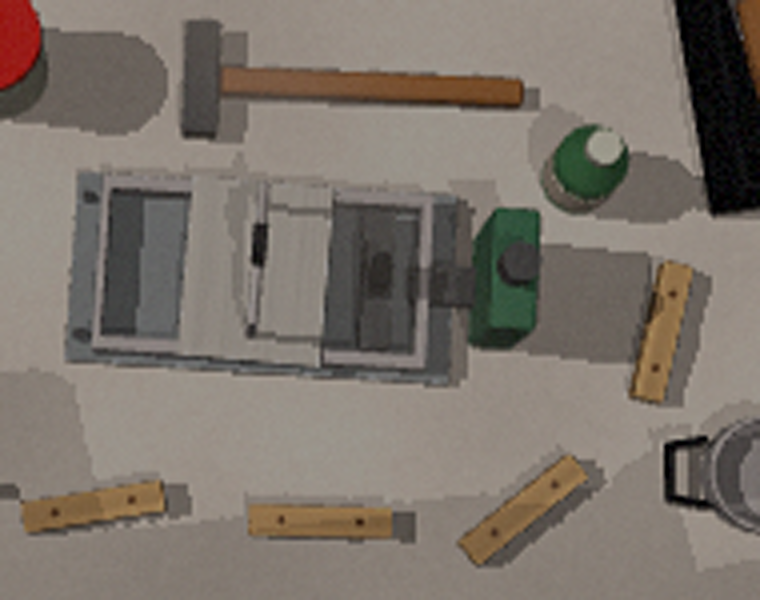

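View pics/t2.png

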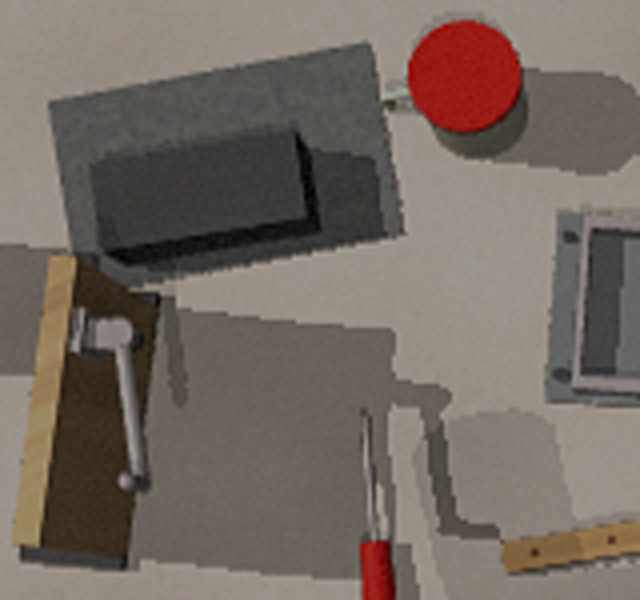

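View pics/s1.png

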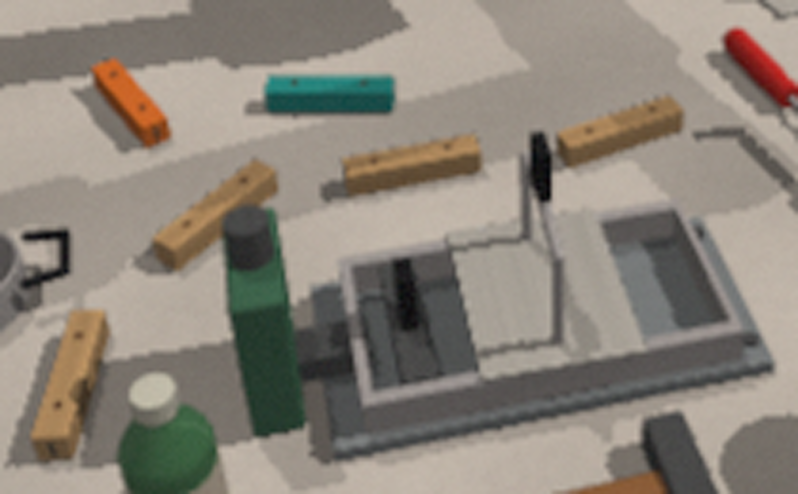

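View pics/s2.png

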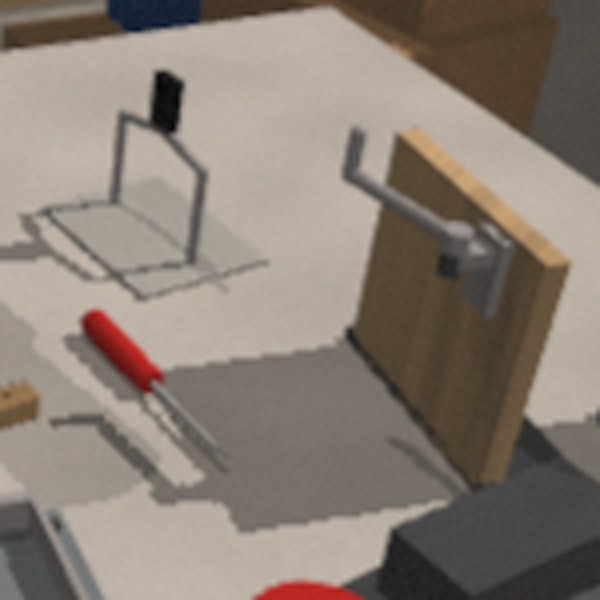

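```bash
cat > fit.py <<'E'
from h import *
from scipy.optimize import least_squares
T=ext('top');S=ext('scene')
def fit(obs,x0):
    # obs: list (cam, local xyz, pixel)
    def f(p):
        c,s=np.cos(p[2]),np.sin(p[2]); r=[]
        for E,l,uv in obs:
            w=np.array([p[0]+c*l[0]-s*l[1],p[1]+s*l[0]+c*l[1],l[2]]); r+=list(proj(E,w)[0]-uv)
        return np.array(r)
    o=least_squares(f,x0,loss='soft_l1'); return o.x,f(o.x).reshape(-1,2).round(1)
def t(k,x0,y0,x,y): return np.array([x0+x/k,y0+y/k])
E
python3 - <<'E'
from fit import *
a=lambda x,y:t(4,200,90,x,y)
obs=[(T,(.075,.15,.012),a(80,170)),(T,(-.075,.15,.012),a(66,360)),(T,(-.075,-.15,.012),a(462,383)),(T,(.058,-.12,.04),a(420,207)),(T,(-.058,-.12,.04),a(412,353)),(S,(.075,-.15,.0),t(3.8,110,180,335,455)),(S,(.075,.15,.012),t(3.8,110,180,772,367))]
print(fit(obs,[.6,0,0]))
# panel hints
b=lambda x,y:t(4,80,80,x,y)
print('panel top corners z.205',back(T,[b(50,257),b(77,262),b(15,545),b(40,552)],.205).round(3))
print('tip',back(T,[b(127,480)],.24),'hinge',back(T,[b(122,330)],.206))
print('blanks',back(T,[a(93,507),a(321,521),a(524,510),a(662,332)],.024).round(3))
# triangulate tip with scene
c=lambda x,y:t(4,280,110,x,y)
print('scene tip',back(S,[c(357,130)],.24),'hinge',back(S,[c(460,235)],.2))
print('panel',back(S,[c(405,133),c(565,265)],.205))
print('grip tab top', back(T,[a(260,245)],.04+.132), 'decoy cover corners',back(T,[(113,265),(158,258),(117,322),(166,315)],0.004).round(3))
E
```

```text
(array([ 0.61081814, -0.07361853, -0.05564728]), array([[-0.7, -0. ],
       [-0.7, -0.5],
       [-3.7,  0. ],
       [ 0.4, -0.2],
       [ 0.4,  0.4],
       [-1.3,  1.4],
       [-0.3, -2.2]]))
panel top corners z.205 [[0.615 0.405 0.205]
 [0.611 0.387 0.205]
 [0.417 0.42  0.205]
 [0.413 0.403 0.205]]
tip [[0.45934733 0.33601431 0.24      ]] hinge [[0.56451589 0.35356491 0.206     ]]
blanks [[ 0.428  0.055  0.024]
 [ 0.419 -0.121  0.024]
 [ 0.429 -0.277  0.024]
 [ 0.568 -0.385  0.024]]
scene tip [[0.46931898 0.33397489 0.24      ]] hinge [[0.5631873  0.36355042 0.2       ]]
panel [[0.42770401 0.41007596 0.205     ]
 [0.62342333 0.39971799 0.205     ]]
grip tab top [[ 0.6060954  -0.06859616  0.172     ]] decoy cover corners [[0.277 0.393 0.004]
 [0.3   0.255 0.004]
 [0.106 0.374 0.004]
 [0.128 0.225 0.004]]
```

```bash
python3 - <<'E'
from h import *
s=manip.state();q=s['tool_rot'];print(R.from_quat([q[1],q[2],q[3],q[0]]).as_matrix().round(3))
E
python3 -m jog '{"offset":[[0.8,0.8,0.6],[0.8,0.8,0.6],[0.8,0.8,0.6],[0.8,0.8,0.6],[0.8,0.8,0],[0.6,0.9,0],[0,0.9,0],[0,0.9,0],[0,0.9,0],[0,0.9,0],[0,0.9,0],[0,0.9,0]],"angular":[[0,0,0],[0,0,0],[0,0,0],[0,0,0],[0,0,0],[0,0,0],[0,0,0],[0,0,0],[0,0,0],[0,0,0],[0,0,0],[0,0,0]],"jaw":[50,50,50,50,50,50,50,50,50,50,50,50]}'
```

```text
[[-0.937 -0.     0.35 ]
 [-0.35   0.002 -0.937]
 [-0.    -1.    -0.002]]
time: 1.3
tool_pos: [0.4063, -0.1117, 0.3245]
tool_rot: [0.126, -0.126, 0.696, -0.696]
contact_force: [0.1, 0.7, 0.4]
gripper_width: 0.588
```

```bash
python3 -m jog '{"offset":[[0,0.8,0.3],[0,0.8,0.3],[0,0.8,0.3],[0,0.8,0.3],[0,0.8,0],[0,0.8,0],[0,0.4,0],[0,0,0],[0,0,0],[0,0,0]],"angular":[[0,0,-1],[0,0,-1],[0,0,-1],[0,0,-1],[0,0,0],[0,0,0],[0,0,0],[0,0,0],[0,0,0],[0,0,0]],"jaw":[40,40,40,40,40,40,40,40,40,40]}'
python3 - <<'E'
from h import *
print(np.array(ext('wrist')[1]).round(3).tolist(), (-ext('wrist')[1].T@ext('wrist')[2]))
np.savez('w1.npz',K=ext('wrist')[0],R=ext('wrist')[1],t=ext('wrist')[2])
im=manip.grab_frame('wrist');cv2.imwrite('pics/w1.png',im)
E
```

```text
time: 2.3
tool_pos: [0.4069, 0.1457, 0.3848]
tool_rot: [0.022, -0.022, -0.707, 0.707]
contact_force: [-0.6, -0.2, 0.0]
gripper_width: 0.469
[[-0.062, -0.998, 0.002], [-0.96, 0.06, 0.274], [-0.274, 0.015, -0.962]] [0.47583738 0.14126964 0.52685776]
```

View pics/w1.png

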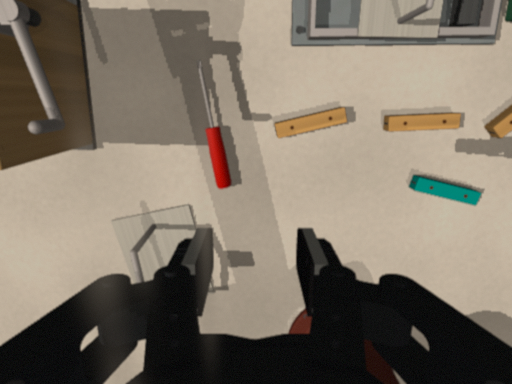

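```bash
python3 - <<'E'
from h import *
E=ext('wrist')
print(back(E,[(36,127)],.24),back(E,[(50,122)],.20), back(E,[(9,5)],.206))
E
```

```text
[[0.46103288 0.33431305 0.24      ]] [[0.46296393 0.3460687  0.2       ]] [[0.56694369 0.35459089 0.206     ]]
```

```bash
python3 -m jog '{"offset":[[0.3,0.8,-0.3],[0.3,0.8,-0.3],[0.3,0.8,-0.3],[0,0.8,-0.3],[0,0,0],[0,0,0],[0,0,0]],"angular":[[0,0,0],[0,0,0],[0,0,0],[0,0,0],[0,0,0],[0,0,0],[0,0,0]],"jaw":[40,40,40,40,40,40,40]}'
```

```text
time: 3.05
tool_pos: [0.4525, 0.3054, 0.3259]
tool_rot: [-0.022, 0.023, 0.707, -0.707]
contact_force: [0.6, 0.4, 1.2]
gripper_width: 0.467
```

```bash
python3 -m jog '{"offset":[[0.17,0.6,0],[0,0,-0.5],[0,0,-0.5],[0,0,0],[0,0,0]],"angular":[[0,0,0],[0,0,0],[0,0,0],[0,0,0],[0,0,0]],"jaw":[40,40,40,40,40]}'
python3 - <<'E'
from h import *
im=manip.grab_frame('wrist');cv2.imwrite('pics/w2.png',im)
E
```

```text
time: 3.55
tool_pos: [0.4608, 0.3355, 0.276]
tool_rot: [-0.022, 0.022, 0.707, -0.707]
contact_force: [0.5, 0.2, 0.6]
gripper_width: 0.471
```

View pics/w2.png

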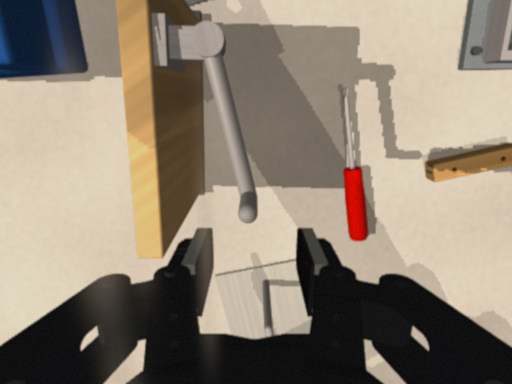

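```bash
python3 - <<'E'
from h import *
E=ext('wrist')
print(back(E,[(249,213)],.24),back(E,[(210,40)],.206),back(E,[(161,257),(118,0)],.205))
s=manip.state();print(s['tool_pos'],proj(E,[s['tool_pos']]))
E
```

```text
[[0.46337923 0.33858155 0.24      ]] [[0.56442521 0.35630364 0.206     ]] [[0.41994666 0.4071762  0.205     ]
 [0.58979471 0.40891651 0.205     ]]
[0.46124096 0.3359173  0.27705685] [[253.54604453 243.5955079 ]]
```

Tip at (0.463, 0.338), hinge (0.565, 0.356). Pinch it.

```bash
python3 -m jog '{"offset":[[0.04,0.04,-0.4],[0,0,-0.4],[0,0,-0.45],[0,0,0],[0,0,0],[0,0,0],[0,0,0],[0,0,0]],"angular":[[0,0,0],[0,0,0],[0,0,0],[0,0,0],[0,0,0],[0,0,0],[0,0,0],[0,0,0]],"jaw":[40,40,40,30,0,0,0,0]}'
```

```text
time: 4.4
tool_pos: [0.4634, 0.3388, 0.2149]
tool_rot: [-0.021, 0.023, 0.707, -0.706]
contact_force: [0.2, -1.4, 5.0]
gripper_width: 0.111
```

```bash
python3 -m jog '{"offset":[[0,0,0],[0,0,0]],"angular":[[0,0,0],[0,0,0]],"jaw":[0,0]}'; python3 - <<'E'
from h import *
im=manip.grab_frame('wrist');cv2.imwrite('pics/w3.png',im[100:330,100:420])
E
```

```text
time: 4.6
tool_pos: [0.4634, 0.3388, 0.2149]
tool_rot: [-0.021, 0.023, 0.707, -0.706]
contact_force: [0.1, -1.1, 5.3]
gripper_width: 0.112
```

View pics/w3.png

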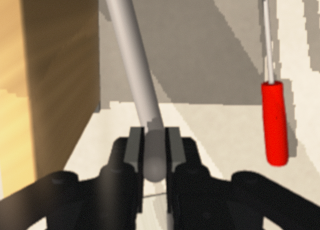

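```bash
python3 -m jog '{"offset":[[0.073,-0.292,0],[0.115,-0.278,0],[0.153,-0.259,0],[0.189,-0.234,0],[0.22,-0.204,0],[0.249,-0.172,0],[0.269,-0.133,0],[0.286,-0.093,0],[0.294,-0.051,0],[0,0,0],[0,0,0]],"angular":[[0,0,0],[0,0,0],[0,0,0],[0,0,0],[0,0,0],[0,0,0],[0,0,0],[0,0,0],[0,0,0],[0,0,0],[0,0,0]],"jaw":[0,0,0,0,0,0,0,0,0,0,0]}'
```

```text
time: 5.75
tool_pos: [0.556, 0.2532, 0.2148]
tool_rot: [-0.021, 0.022, 0.707, -0.706]
contact_force: [-1.0, 0.5, 7.4]
gripper_width: 0.115
```

```bash
python3 -m jog '{"offset":[[0.1,0,0],[0,0,0],[0,0,0]],"angular":[[0,0,0],[0,0,0],[0,0,0]],"jaw":[0,0,0]}'
```

```text
time: 6.05
tool_pos: [0.5603, 0.2527, 0.2148]
tool_rot: [-0.021, 0.022, 0.707, -0.707]
contact_force: [-8.5, 0.6, 10.0]
gripper_width: 0.112
```

```bash
python3 -m jog '{"offset":[[-0.06,0,0],[0,0,0],[0,0,0],[0,0,0.6],[0,0,0.8],[-0.6,-0.3,0.8],[-0.6,-0.5,0.4],[-0.5,-0.5,0],[0,0,0],[0,0,0],[0,0,0]],"angular":[[0,0,0],[0,0,0],[0,0,0],[0,0,0],[0,0,0],[0,0,0],[0,0,0],[0,0,0],[0,0,0],[0,0,0],[0,0,0]],"jaw":[40,40,40,40,40,40,40,40,40,40,40]}'
python3 - <<'E'
from h import *
E=ext('wrist');np.savez('w4.npz',K=E[0],R=E[1],t=E[2])
im=manip.grab_frame('wrist');cv2.imwrite('pics/w4.png',cv2.resize(im,(768,576)))
cv2.imwrite('pics/scene4.png',manip.grab_frame('scene'))
E
```

```text
time: 7.15
tool_pos: [0.4733, 0.1886, 0.3401]
tool_rot: [0.022, -0.021, -0.707, 0.707]
contact_force: [0.7, 0.7, -0.0]
gripper_width: 0.468
```

View pics/w4.png

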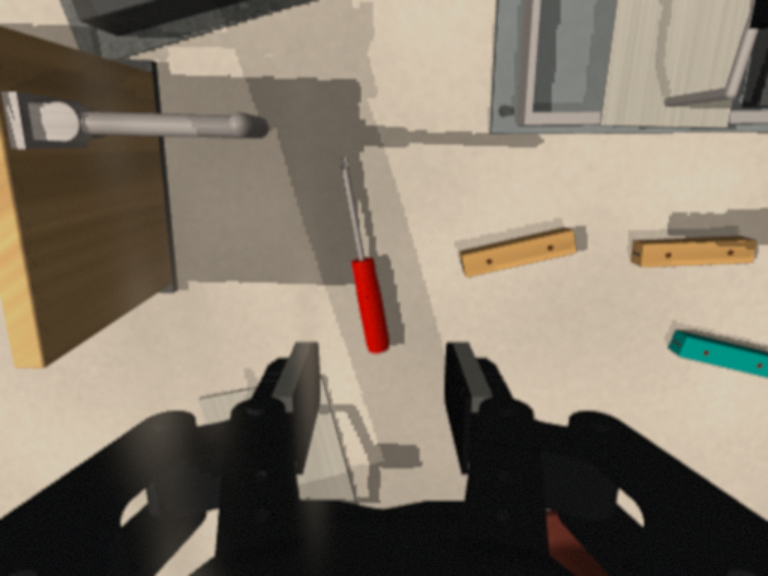

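View pics/scene4.png

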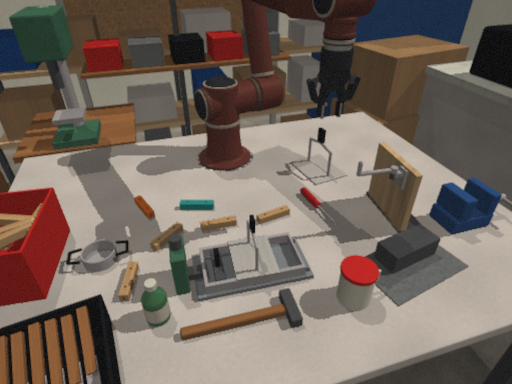

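```bash
python3 - <<'E'
from h import *
E=ext('wrist')
print('tip',back(E,[(250/1.5,124/1.5)],.24),'hinge',back(E,[(58/1.5,122/1.5)],.206),'bar', back(E,[(90/1.5,124/1.5),(220/1.5,125/1.5)],.2))
print('mag corner',back(E,[(492/1.5,133/1.5)],.012), 'inner', back(E,[(528/1.5,124/1.5),(610/1.5,124/1.5)],.04))
E
```

```text
tip [[0.55466967 0.2462651  0.24      ]] hinge [[0.56364751 0.3590074  0.206     ]] bar [[0.56199951 0.34530713 0.2       ]
 [0.55715127 0.27322685 0.2       ]]
mag corner [[0.54469064 0.08031355 0.012     ]] inner [[ 0.55021095  0.05515359  0.04      ]
 [ 0.54592715 -0.01636701  0.04      ]]
```

```bash
python3 -m jog '{"offset":[[0.2,-0.8,0],[0.2,-0.8,0],[0.2,-0.8,0],[0.2,-0.8,0],[0.2,-0.8,0],[0.2,-0.8,0],[0,-0.3,0],[0,0,0],[0,0,0],[0,0,0]],"angular":[[0,0,0],[0,0,0],[0,0,0],[0,0,0],[0,0,0],[0,0,0],[0,0,0],[0,0,0],[0,0,0],[0,0,0]],"jaw":[40,40,40,40,40,40,40,40,40,40]}'
python3 - <<'E'
from h import *
E=ext('wrist');np.savez('w5.npz',K=E[0],R=E[1],t=E[2])
im=manip.grab_frame('wrist');cv2.imwrite('pics/w5.png',cv2.resize(im,(768,576)))
E
```

```text
time: 8.25
tool_pos: [0.5331, -0.0653, 0.3408]
tool_rot: [-0.021, 0.021, 0.707, -0.707]
contact_force: [-0.3, -0.4, 0.4]
gripper_width: 0.466
```

View pics/w5.png

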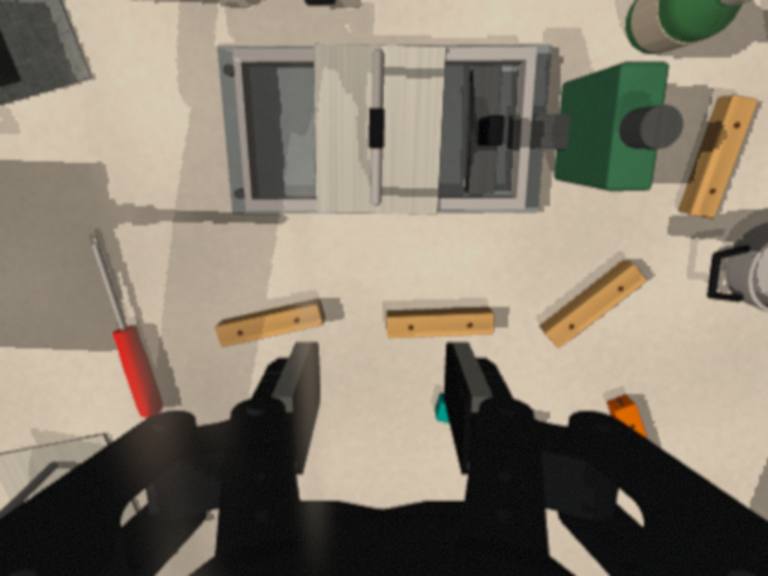

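```bash
python3 - <<'E'
from fit import *
W=ext('wrist')
m=[((.075,.15,.012),(219,45)),((-.075,.15,.012),(233,213)),((-.075,-.15,.012),(546,213)),((.075,-.15,.012),(558,44)),((.058,-.12,.04),(526,62)),((-.058,-.12,.04),(517,200))]
print(fit([(W,l,np.array(p)/1.5) for l,p in m],[.6,-.07,-.05]))
c=[((.07,.055,.044),(315,43)),((-.07,.055,.044),(316,213)),((.07,-.055,.044),(447,43)),((-.07,-.055,.044),(440,213)),((0,0,.172),(377,128))]
print(fit([(W,l,np.array(p)/1.5) for l,p in c],[.6,-.07,-.05]))
print('tab',back(W,[(377/1.5,128/1.5)],.172),'ftab',back(W,[(491/1.5,130/1.5)],.085))
b=[[(270,324)],[(440,323)],[(594,304)],[(719,157)]]
print(back(W,np.array(b)[:,0]/1.5,.024))
E
```

```text
(array([ 0.61069658, -0.07549609, -0.05906839]), array([[ 0. ,  0. ],
       [ 0.1,  0.1],
       [-4. ,  0.3],
       [-1.8,  0.9],
       [ 2.2, -0.7],
       [ 1. , -0.6]]))
(array([ 0.61134798, -0.0684433 , -0.07013742]), array([[-0.8,  0.1],
       [ 1.3, -0.8],
       [-0.5,  1.2],
       [-0.8,  0.1],
       [ 0.9, -0.4]]))
tab [[ 0.61107041 -0.06755717  0.172     ]] ftab [[ 0.60689007 -0.15668359  0.085     ]]
[[ 0.4320998   0.05350184  0.024     ]
 [ 0.42306324 -0.11902622  0.024     ]
 [ 0.43436557 -0.27401749  0.024     ]
 [ 0.57152771 -0.38038461  0.024     ]]
```

```bash
python3 -m jog '{"offset":[[0.5,-0.06,0],[0.5,0,-0.5],[0.56,0,-0.6],[0,0,-0.7],[0,0,-0.7],[0,0,-0.7],[0,0,-0.5],[0,0,-0.3],[0,0,0],[0,0,0]],"angular":[[0,0,0],[0,0,0],[0,0,0],[0,0,0],[0,0,0],[0,0,0],[0,0,0],[0,0,0],[0,0,0],[0,0,0]],"jaw":[40,40,40,40,40,40,40,40,40,40]}'
python3 - <<'E'
from h import *
im=manip.grab_frame('wrist');cv2.imwrite('pics/w6.png',im)
E
```

```text
time: 9.3
tool_pos: [0.6118, -0.0693, 0.1421]
tool_rot: [0.021, -0.022, -0.707, 0.707]
contact_force: [1.0, -1.1, 0.5]
gripper_width: 0.466
```

View pics/w6.png

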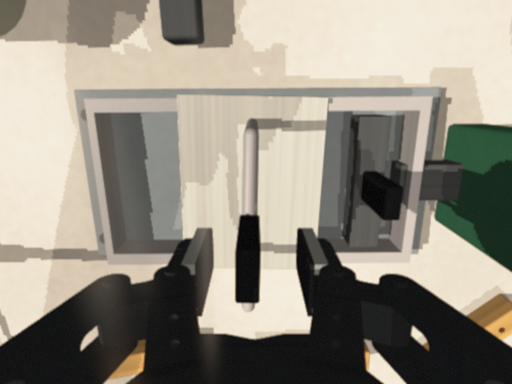

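```bash
python3 -m jog '{"offset":[[0,0.02,0],[0,0,0],[0,0,0],[0,0,0],[0,0,0],[0,0,0.3],[0,0,0.6],[0,0,0]],"angular":[[0,0,0],[0,0,0],[0,0,0],[0,0,0],[0,0,0],[0,0,0],[0,0,0],[0,0,0]],"jaw":[0,0,0,0,0,0,0,0]}'
python3 - <<'E'
from h import *
im=manip.grab_frame('wrist');cv2.imwrite('pics/w7.png',im)
E
```

```text
time: 10.15
tool_pos: [0.6133, -0.0695, 0.1903]
tool_rot: [0.019, -0.024, -0.706, 0.707]
contact_force: [1.0, -0.3, -1.2]
gripper_width: 0.107
```

View pics/w7.png

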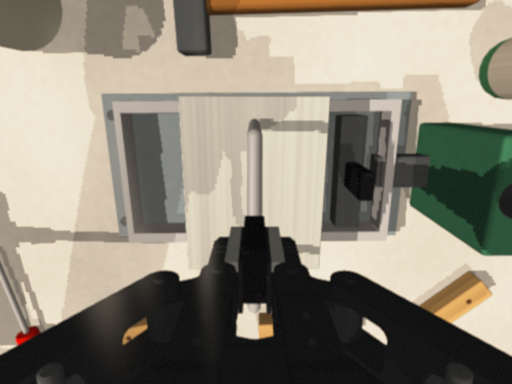

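```bash
python3 -m jog '{"offset":[[0,0,0.5],[0,0,0.6],[0,0,0.6],[-0.26,0.5,0],[-0.3,0.6,0],[-0.3,0.6,0],[-0.2,0.6,0],[0,0.6,0],[0,0.6,0],[0,0.4,0],[0,0,0],[0,0,0]],"angular":[[0,0,0],[0,0,0],[0,0,0],[0,0,0],[0,0,0],[0,0,0],[0,0,0],[0,0,0],[0,0,0],[0,0,0],[0,0,0],[0,0,0]],"jaw":[0,0,0,0,0,0,0,0,0,0,0,0]}'
python3 - <<'E'
from h import *
im=manip.grab_frame('wrist');cv2.imwrite('pics/w8.png',im)
im=manip.grab_frame('scene');crop(im,270,80,430,260,4,'pics/s8.png')
E
```

```text
time: 11.4
tool_pos: [0.5573, 0.1262, 0.2688]
tool_rot: [0.022, -0.02, -0.706, 0.707]
contact_force: [0.6, 0.2, -3.0]
gripper_width: 0.106
```

View pics/w8.png

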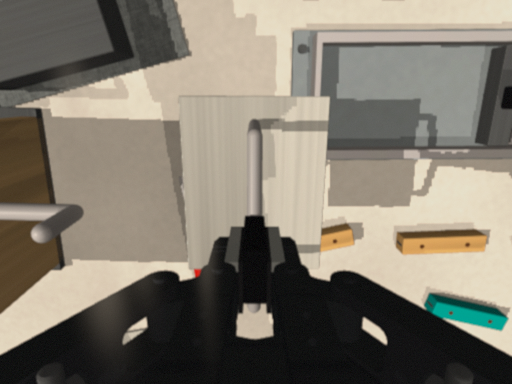

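View pics/s8.png

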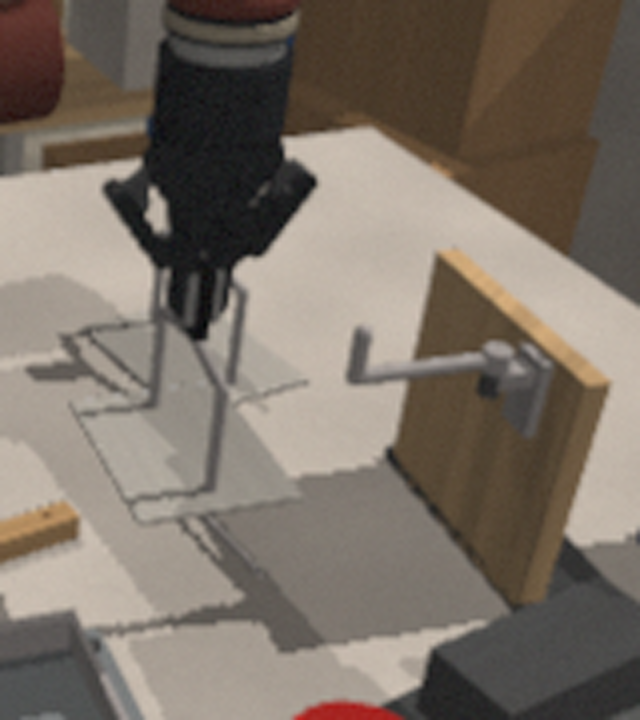

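```bash
python3 -m jog '{"offset":[[0.03,0,0.12],[0,0.4,0],[0,0.4,0],[0,0.4,0],[0,0,0],[0,0,0]],"angular":[[0,0,0],[0,0,0],[0,0,0],[0,0,0],[0,0,0],[0,0,0]],"jaw":[0,0,0,0,0,0]}'
python3 - <<'E'
from h import *
im=manip.grab_frame('wrist');cv2.imwrite('pics/w9.png',im)
im=manip.grab_frame('scene');crop(im,290,80,430,230,4,'pics/s9.png')
E
```

```text
time: 12.1
tool_pos: [0.5599, 0.1858, 0.2771]
tool_rot: [0.022, -0.022, -0.707, 0.707]
contact_force: [-0.4, -0.1, -2.3]
gripper_width: 0.104
```

View pics/w9.png

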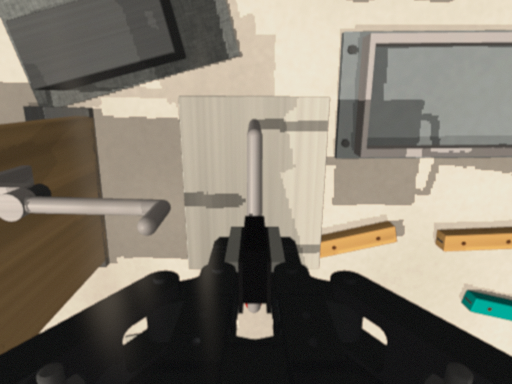

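View pics/s9.png

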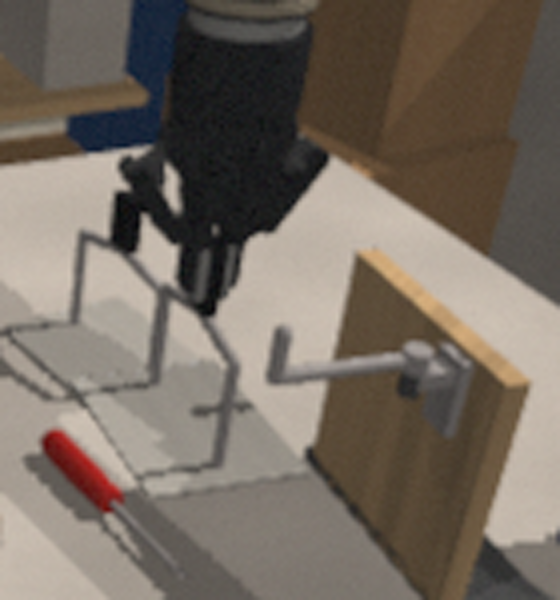

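```bash
python3 -m jog '{"offset":[[0,0.4,-0.03],[0,0.4,-0.03],[0,0.4,0],[0,0.4,0],[0,0.4,0],[0,0.32,0],[0,0,0],[0,0,0],[0,0,0]],"angular":[[0,0,0],[0,0,0],[0,0,0],[0,0,0],[0,0,0],[0,0,0],[0,0,0],[0,0,0],[0,0,0]],"jaw":[0,0,0,0,0,0,0,0,0]}'
python3 - <<'E'
from h import *
im=manip.grab_frame('wrist');cv2.imwrite('pics/w10.png',im)
im=manip.grab_frame('scene');crop(im,290,80,430,230,4,'pics/s10.png')
E
```

```text
time: 13.1
tool_pos: [0.5598, 0.3015, 0.2738]
tool_rot: [0.022, -0.022, -0.707, 0.707]
contact_force: [0.3, -0.2, -2.8]
gripper_width: 0.106
```

View pics/w10.png

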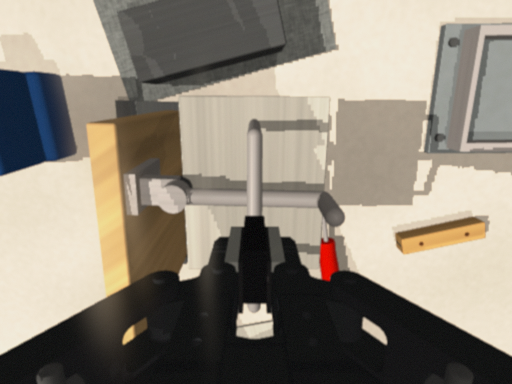

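View pics/s10.png

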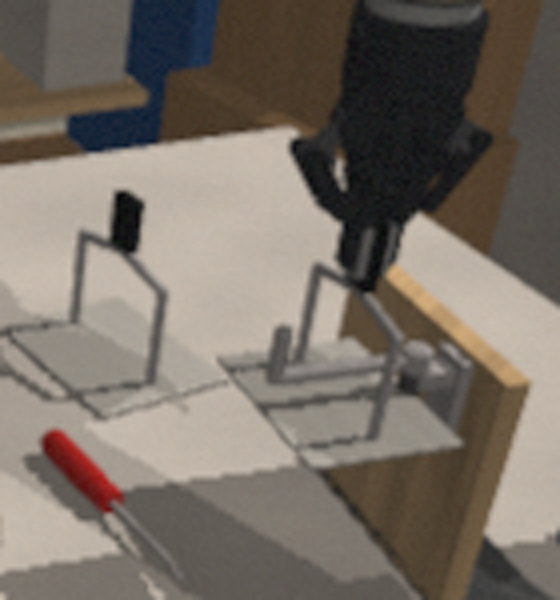

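```bash
python3 -m jog '{"offset":[[0,0,-0.25],[0,0,-0.25],[0,0,-0.2],[0,0,-0.1],[0,0,0],[0,0,0]],"angular":[[0,0,0],[0,0,0],[0,0,0],[0,0,0],[0,0,0],[0,0,0]],"jaw":[0,0,0,0,0,0]}'
python3 -m jog '{"offset":[[0,0,-0.1],[0,0,-0.04],[0,0,0],[0,0,0]],"angular":[[0,0,0],[0,0,0],[0,0,0],[0,0,0]],"jaw":[0,0,0,0]}'
```

```text
time: 13.8
tool_pos: [0.5596, 0.3024, 0.2338]
tool_rot: [-0.022, 0.022, 0.707, -0.707]
contact_force: [-0.5, -0.4, -2.4]
gripper_width: 0.102
time: 14.2
tool_pos: [0.5596, 0.3023, 0.2269]
tool_rot: [-0.022, 0.022, 0.707, -0.707]
contact_force: [-0.3, 0.0, -3.3]
gripper_width: 0.103
```

```bash
python3 -m jog '{"offset":[[0,0,-0.06],[0,0,0],[0,0,0]],"angular":[[0,0,0],[0,0,0],[0,0,0]],"jaw":[0,0,0]}'
python3 -m jog '{"offset":[[0,0,-0.06],[0,0,0],[0,0,0]],"angular":[[0,0,0],[0,0,0],[0,0,0]],"jaw":[0,0,0]}'
python3 - <<'E'
from h import *
im=manip.grab_frame('wrist');cv2.imwrite('pics/w11.png',im)
im=manip.grab_frame('scene');crop(im,290,80,430,230,4,'pics/s11.png')
E
```

```text
time: 14.5
tool_pos: [0.5595, 0.3023, 0.2236]
tool_rot: [0.022, -0.021, -0.707, 0.707]
contact_force: [0.6, 0.6, -2.1]
gripper_width: 0.108
time: 14.8
tool_pos: [0.5599, 0.3025, 0.2218]
tool_rot: [-0.021, 0.022, 0.707, -0.707]
contact_force: [0.0, -0.7, 1.8]
gripper_width: 0.101
```

View pics/s11.png

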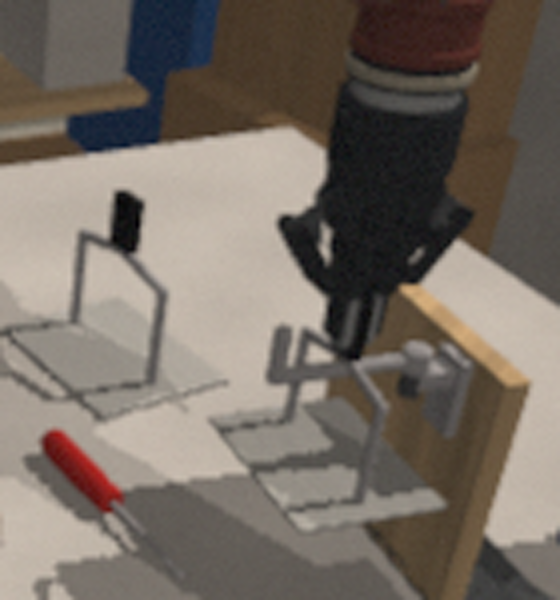

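```bash
python3 -m jog '{"offset":[[0,0,0],[0,0,0],[0,0,0],[0,0,0],[0,0,0.2],[0,0,0.4],[0,0,0.6],[0,0,0.6],[0,0,0],[0,0,0]],"angular":[[0,0,0],[0,0,0],[0,0,0],[0,0,0],[0,0,0],[0,0,0],[0,0,0],[0,0,0],[0,0,0],[0,0,0]],"jaw":[16,22,30,36,36,36,36,36,36,36]}'
python3 - <<'E'
from h import *
im=manip.grab_frame('wrist');cv2.imwrite('pics/w12.png',im)
im=manip.grab_frame('scene');crop(im,290,80,430,230,4,'pics/s12.png')
E
```

```text
time: 15.9
tool_pos: [0.56, 0.3025, 0.3125]
tool_rot: [-0.021, 0.022, 0.707, -0.706]
contact_force: [-0.2, 0.6, -0.7]
gripper_width: 0.42
```

View pics/s12.png

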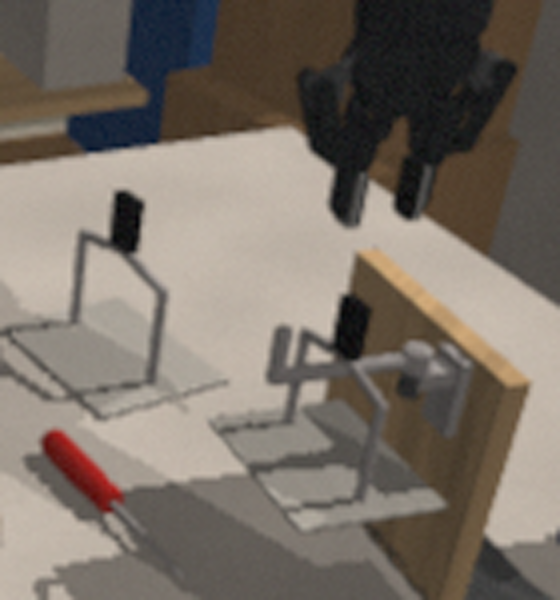

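View pics/w12.png

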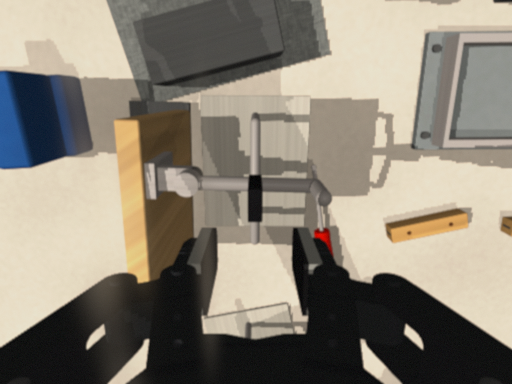

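```bash
python3 -m jog '{"offset":[[0,0,0.5],[0,-0.8,0],[-0.1,-0.9,0],[-0.1,-0.9,0],[-0.1,-0.9,0],[-0.1,-0.9,0],[-0.1,-0.9,0],[0,-0.9,0],[0,-0.9,0],[0,-0.8,0],[0,0,0],[0,0,0]],"angular":[[0,0,0],[0,0,0],[0,0,0],[0,0,0],[0,0,0],[0,0,0],[0,0,0],[0,0,0],[0,0,0],[0,0,0],[0,0,0],[0,0,0]],"jaw":[40,40,40,40,40,40,40,40,40,40,40,40]}'
python3 - <<'E'
from h import *
E=ext('wrist');np.savez('w13.npz',K=E[0],R=E[1],t=E[2])
im=manip.grab_frame('wrist');cv2.imwrite('pics/w13.png',cv2.resize(im,(768,576)))
E
```

```text
time: 17.2
tool_pos: [0.534, -0.0931, 0.334]
tool_rot: [-0.023, 0.021, 0.707, -0.706]
contact_force: [-0.4, 0.6, -0.5]
gripper_width: 0.469
```

View pics/w13.png

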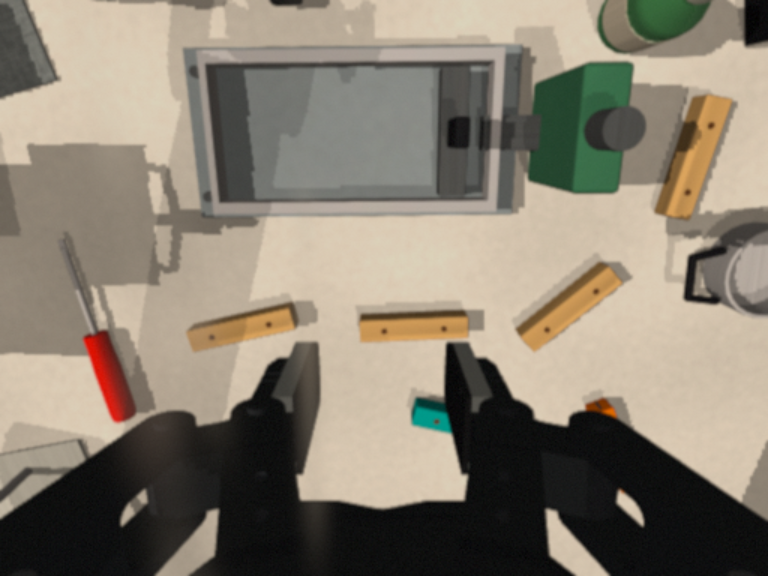

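```bash
python3 - <<'E'
from fit import *
W=ext('wrist')
p=lambda *a:np.array(a)/1.5
q=[p(206,65),p(217,202),p(490,66),p(487,200)]
print(back(W,q,.04))
m=[((.075,.15,.012),(185,48)),((-.075,.15,.012),(203,216)),((.058,-.12,.04),(490,66)),((-.058,-.12,.04),(487,200))]
print(fit([(W,l,np.array(x)/1.5) for l,x in m],[.6,-.07,-.05]))
print('ftab',back(W,[p(458,132)],.085))
E
```

```text
[[ 0.67384311  0.04567984  0.04      ]
 [ 0.56045954  0.05409149  0.04      ]
 [ 0.65872144 -0.19098334  0.04      ]
 [ 0.54754131 -0.18846428  0.04      ]]
(array([ 0.60959532, -0.07284326, -0.0612816 ]), array([[-1. , -0.3],
       [-1.3,  1. ],
       [ 4.2, -1.5],
       [ 0.4,  2.3]]))
ftab [[ 0.60716098 -0.15654995  0.085     ]]
```

```bash
python3 -m jog '{"offset":[[0.5,-0.5,0],[0.5,-0.4,-0.5],[0.44,-0.4,-0.7],[0,0,-0.8],[0,0,-0.8],[0,0,-0.8],[0,0,-0.6],[0,0,0],[0,0,0]],"angular":[[0,0,0],[0,0,0],[0,0,0],[0,0,0],[0,0,0],[0,0,0],[0,0,0],[0,0,0],[0,0,0]],"jaw":[34,34,34,34,34,34,34,34,34]}'
python3 - <<'E'
from h import *
im=manip.grab_frame('wrist');cv2.imwrite('pics/w14.png',im)
E
```

```text
time: 18.15
tool_pos: [0.6066, -0.1563, 0.1258]
tool_rot: [-0.021, 0.021, 0.707, -0.707]
contact_force: [0.8, -0.7, 0.6]
gripper_width: 0.396
```

View pics/w14.png

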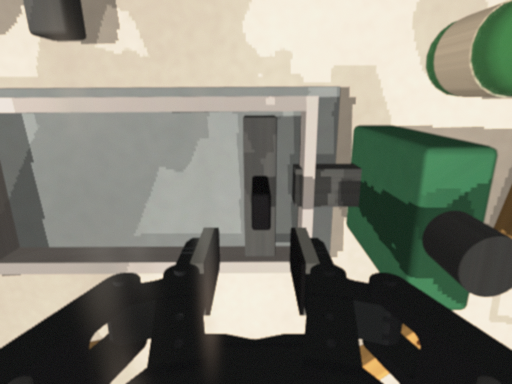

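```bash
python3 - <<'E'
from fit import *
W=ext('wrist'); print(manip.state()['tool_pos'], back(W,[(261,190),(261,178),(261,228)],.085), back(W,[(261,228)],.035), back(W,[(304,180)],.04))
E
```

```text
[ 0.60775799 -0.15699331  0.12769512] [[ 0.62200987 -0.162297    0.085     ]
 [ 0.6294199  -0.16269199  0.085     ]
 [ 0.59747488 -0.16098915  0.085     ]] [[ 0.57616596 -0.16094484  0.035     ]] [[ 0.61460625 -0.1947245   0.04      ]]
```

```bash
python3 -m jog '{"offset":[[0.02,-0.08,0],[0,0,-0.5],[0,0,-0.5],[0,0,-0.42],[0,0,0],[0,0,0],[0,0,0],[0,0,0]],"angular":[[0,0,0],[0,0,0],[0,0,0],[0,0,0],[0,0,0],[0,0,0],[0,0,0],[0,0,0]],"jaw":[34,34,34,34,34,0,0,0]}'
python3 -m jog '{"offset":[[0,0,0],[0,0,0]],"angular":[[0,0,0],[0,0,0]],"jaw":[0,0]}'
```

```text
time: 19.0
tool_pos: [0.6091, -0.1603, 0.0573]
tool_rot: [-0.02, 0.022, 0.708, -0.706]
contact_force: [-0.2, 7.1, 0.9]
gripper_width: 0.129
time: 19.2
tool_pos: [0.6091, -0.1603, 0.0573]
tool_rot: [-0.02, 0.022, 0.708, -0.706]
contact_force: [-0.0, 6.8, 0.9]
gripper_width: 0.127
```

```bash
python3 -m jog '{"offset":[[0.02,0.3,0],[0.02,0.4,0],[0.02,0.4,0],[0.02,0.4,0],[0.02,0.4,0],[0.02,0.4,0],[0.02,0.4,0],[0.02,0.4,0],[0.02,0.38,0],[0,0,0],[0,0,0]],"angular":[[0,0,0],[0,0,0],[0,0,0],[0,0,0],[0,0,0],[0,0,0],[0,0,0],[0,0,0],[0,0,0],[0,0,0],[0,0,0]],"jaw":[0,0,0,0,0,0,0,0,0,0,0]}'
```

```text
time: 20.3
tool_pos: [0.6184, 0.0131, 0.0573]
tool_rot: [-0.02, 0.023, 0.707, -0.706]
contact_force: [2.1, 4.1, 4.4]
gripper_width: 0.133
```

```bash
python3 -m jog '{"offset":[[0,0.06,0],[0,0,0],[0,0,0]],"angular":[[0,0,0],[0,0,0],[0,0,0]],"jaw":[0,0,0]}'
python3 -m jog '{"offset":[[0,0,0],[0,0,0],[0,0,0],[0,0,0.5],[0,0,0.8],[0,0,0.8],[-0.5,-0.4,0.8],[-0.5,-0.8,0.8],[-0.4,-0.8,0.8],[0,-0.4,0.8],[0,0,0],[0,0,0]],"angular":[[0,0,0],[0,0,0],[0,0,0],[0,0,0],[0,0,0],[0,0,0],[0,0,0],[0,0,0],[0,0,0],[0,0,0],[0,0,0],[0,0,0]],"jaw":[20,34,34,40,50,60,60,60,60,60,60,60]}'
python3 - <<'E'
from h import *
im=manip.grab_frame('wrist');cv2.imwrite('pics/w15.png',cv2.resize(im,(768,576)))
E
```

```text
time: 20.6
tool_pos: [0.6185, 0.0145, 0.0573]
tool_rot: [0.02, -0.023, -0.707, 0.707]
contact_force: [1.1, 1.9, 6.2]
gripper_width: 0.129
time: 21.8
tool_pos: [0.5555, -0.0906, 0.3055]
tool_rot: [0.021, -0.023, -0.707, 0.707]
contact_force: [-0.6, -0.4, -0.2]
gripper_width: 0.699
```

View pics/w15.png

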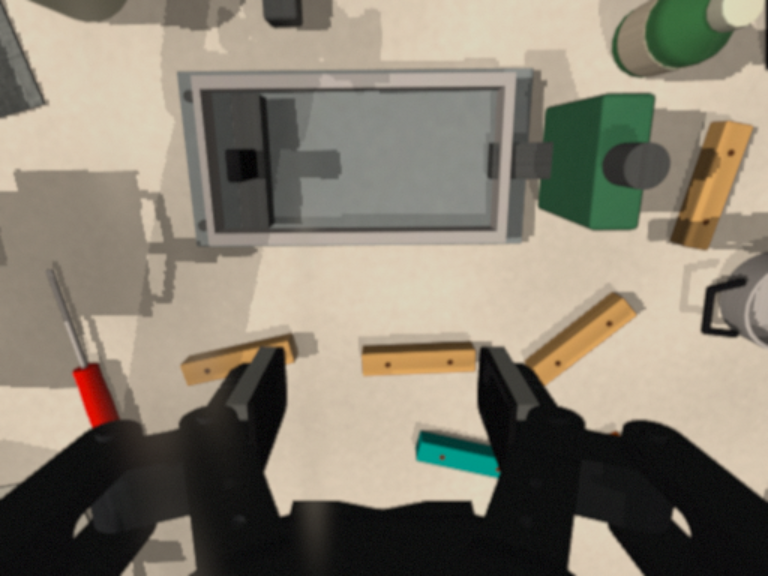

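```bash
python3 - <<'E'
from fit import *
W=ext('wrist'); s=manip.state(); print(s['joint_pos'].round(3),s['tool_pos'])
K,Rm,t=W; o=-Rm.T@t
o14=o+np.array([.6072,-.1567,.1268])-s['tool_pos']; W14=(K,Rm,-Rm@o14)
for z in (.04,.05,.06,.07,.08,.09):
    print(z,back(W14,[(294,165),(294,203)],z)[:,:2].round(4).tolist(),back(W,[(488/1.5,143/1.5),(488/1.5,178/1.5)],z)[:,:2].round(4).tolist())
im=cv2.imread('pics/w14.png');crop(im,200,80,400,300,3,'pics/c14.png')
E
```

```text
[-0.293 -0.129  1.67   0.     1.601  1.339] [ 0.5549305  -0.08990882  0.30363029]
0.04 [[0.6256, -0.1872], [0.5965, -0.1864]] [[0.6183, -0.1808], [0.5905, -0.1808]]
0.05 [[0.6279, -0.186], [0.6, -0.1853]] [[0.6184, -0.1786], [0.5913, -0.1786]]
0.06 [[0.6301, -0.1849], [0.6035, -0.1842]] [[0.6186, -0.1765], [0.5921, -0.1765]]
0.07 [[0.6323, -0.1838], [0.607, -0.1831]] [[0.6187, -0.1744], [0.5929, -0.1744]]
0.08 [[0.6345, -0.1826], [0.6104, -0.182]] [[0.6188, -0.1722], [0.5938, -0.1722]]
0.09 [[0.6367, -0.1815], [0.6139, -0.1809]] [[0.619, -0.1701], [0.5946, -0.1701]]
```

View pics/c14.png

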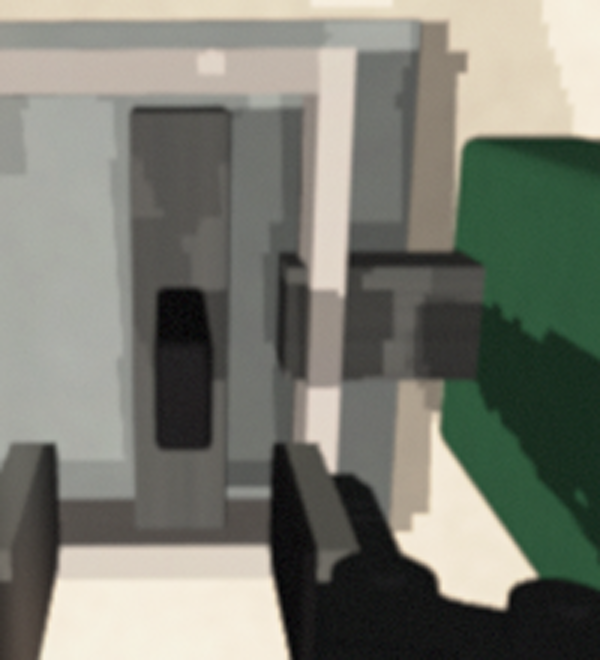

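```bash
cat > det.py <<'E'
from fit import *
def det(im,W,z=.024,hl=(10,22),amin=300):
    hsv=cv2.cvtColor(im,cv2.COLOR_BGR2HSV)
    m=cv2.inRange(hsv,(hl[0],95,110),(hl[1],255,255))
    m=cv2.morphologyEx(m,cv2.MORPH_CLOSE,np.ones((5,5)))
    n,lab,st,ce=cv2.connectedComponentsWithStats(m)
    out=[]
    for i in range(1,n):
        if st[i,4]<amin: continue
        cs,_=cv2.findContours((lab==i).astype(np.uint8),cv2.RETR_EXTERNAL,cv2.CHAIN_APPROX_NONE)
        r=cv2.minAreaRect(cs[0]); b=back(W,cv2.boxPoints(r),z)[:,:2]
        e=[b[1]-b[0],b[2]-b[1]]; L=max(e,key=np.linalg.norm); S=min(e,key=np.linalg.norm)
        a=np.degrees(np.arctan2(L[1],L[0]));a=(a+90)%180-90
        print('px',np.round(r[0]),'xy',b.mean(0).round(4),'len',np.linalg.norm(L).round(4),np.linalg.norm(S).round(4),'ang',a.round(1))
        out.append((b.mean(0),a))
    return m,out
E
python3 - <<'E'
from det import *
W=ext('wrist');im=manip.grab_frame('wrist');m,_=det(im,W)
cv2.imwrite('pics/m.png',m)
W=ext('top');im=manip.grab_frame('top');det(im,W,amin=60);cv2.imwrite('pics/top2.png',im)
E
```

```text
px [476. 121.] xy [ 0.5729 -0.3772] len 0.1093 0.0366 ang -15.1
px [388. 224.] xy [ 0.4361 -0.2713] len 0.1081 0.0341 ang -51.7
px [158. 240.] xy [0.4323 0.0553] len 0.1089 0.027 ang -81.5
px [280. 241.] xy [ 0.4214 -0.1185] len 0.107 0.0256 ang 87.5
px [435. 100.] xy [ 0.8042 -0.6085] len 0.3112 0.1247 ang -81.3
px [292. 111.] xy [ 0.7631 -0.1578] len 0.2306 0.0189 ang 88.1
px [ 91. 180.] xy [0.5391 0.4664] len 0.2262 0.0205 ang -4.7
px [365. 172.] xy [ 0.5713 -0.3839] len 0.1068 0.0268 ang -12.0
px [476. 221.] xy [ 0.4215 -0.7212] len 0.1793 0.1773 ang 83.5
px [331. 217.] xy [ 0.4307 -0.2752] len 0.1095 0.0234 ang -51.2
px [220. 217.] xy [0.4281 0.0644] len 0.0903 0.0222 ang -80.0
px [289. 220.] xy [ 0.4183 -0.1475] len 0.0492 0.0215 ang -89.4
px [350. 272.] xy [ 0.264  -0.3325] len 0.1118 0.027 ang 20.9
```

View pics/m.png

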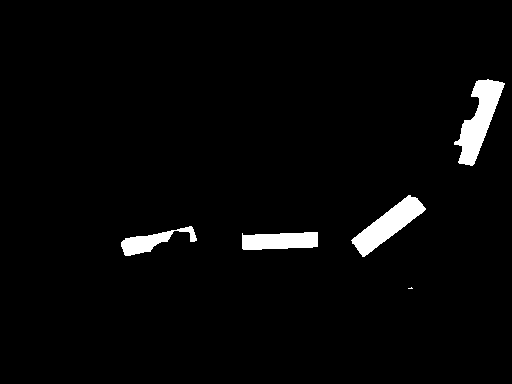

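```bash
python3 -m jog '{"offset":[[-0.1,-0.8,0],[-0.1,-0.8,0],[-0.1,-0.8,0],[-0.1,-0.8,0],[-0.1,-0.8,0],[0,-0.9,-0.3],[0,-0.9,-0.4],[0,0,-0.4],[0,0,0],[0,0,0]],"angular":[[0,0,-0.8],[0,0,-0.8],[0,0,0],[0,0,0],[0,0,0],[0,0,0],[0,0,0],[0,0,0],[0,0,0],[0,0,0]],"jaw":[45,45,45,45,45,45,45,45,45,45]}'
python3 - <<'E'
from det import *
W=ext('wrist');im=manip.grab_frame('wrist');m,_=det(im,W)
cv2.imwrite('pics/w16.png',im)
E
```

```text
time: 22.95
tool_pos: [0.5301, -0.3786, 0.2477]
tool_rot: [-0.081, 0.079, 0.703, -0.702]
contact_force: [0.0, 1.0, 0.2]
gripper_width: 0.53
px [252. 119.] xy [ 0.5706 -0.385 ] len 0.1075 0.0225 ang -12.6
px [209. 228.] xy [ 0.4556 -0.3049] len 0.0355 0.0245 ang -52.4
px [ 78. 282.] xy [ 0.4219 -0.1192] len 0.1093 0.0243 ang 89.8
px [250. 326.] xy [ 0.305  -0.3207] len 0.0513 0.0289 ang 10.9
```

View pics/w16.png

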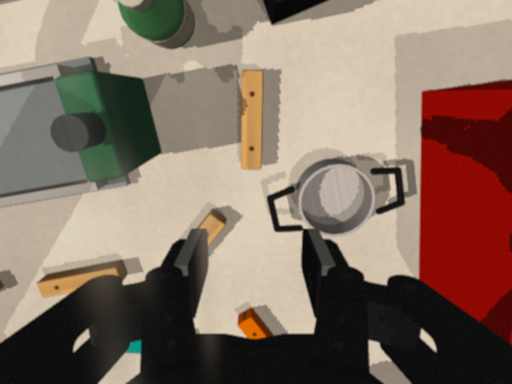

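```bash
python3 -m jog '{"offset":[[0.4,-0.13,0],[0.41,0,-0.3],[0,0,-0.7],[0,0,-0.8],[0,0,-0.8],[0,0,-0.8],[0,0,-0.7],[0,0,-0.5],[0,0,0],[0,0,0]],"angular":[[0,0,0],[0,0,0],[0,0,0],[0,0,0],[0,0,0],[0,0,0],[0,0,0],[0,0,0],[0,0,0],[0,0,0]],"jaw":[45,45,45,45,45,45,45,45,45,45]}'
python3 - <<'E'
from det import *
im=manip.grab_frame('wrist')
cv2.imwrite('pics/w17.png',im)
E
```

```text
time: 24.0
tool_pos: [0.5719, -0.3861, 0.0212]
tool_rot: [0.08, -0.081, -0.702, 0.703]
contact_force: [0.2, -0.4, 0.1]
gripper_width: 0.523
```

View pics/w17.png

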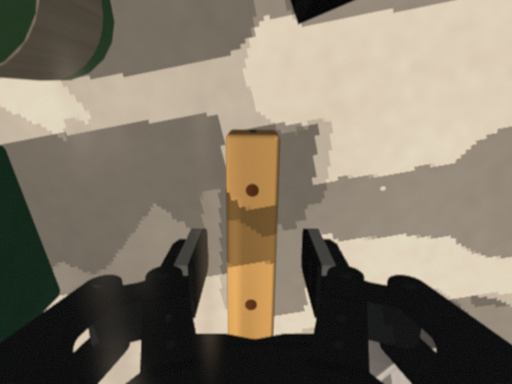

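```bash
python3 - <<'E'
from det import *
W=ext('wrist');print(manip.state()['tool_pos'],back(W,[(252,133),(252,190),(251,304)],.024))
E
python3 -m jog '{"offset":[[0,0,-0.1],[0,0,0],[0,0,0],[0,0,0],[0,0,0],[0,0,0],[0,0,0.4],[0,0,0.6],[0,0,0.8],[0,0,0]],"angular":[[0,0,0],[0,0,0],[0,0,0],[0,0,0],[0,0,0],[0,0,0],[0,0,0],[0,0,0],[0,0,0],[0,0,0]],"jaw":[45,30,10,0,0,0,0,0,0,0]}'
python3 - <<'E'
from det import *
im=manip.grab_frame('wrist')
cv2.imwrite('pics/w18.png',im)
E
```

```text
[ 0.57260352 -0.38692958  0.02247029] [[ 0.624702   -0.39837226  0.024     ]
 [ 0.59956986 -0.39251736  0.024     ]
 [ 0.54105683 -0.37836529  0.024     ]]
time: 25.05
tool_pos: [0.5739, -0.389, 0.1118]
tool_rot: [0.077, -0.084, -0.7, 0.705]
contact_force: [0.8, -0.2, 0.0]
gripper_width: 0.259
```

View pics/w18.png

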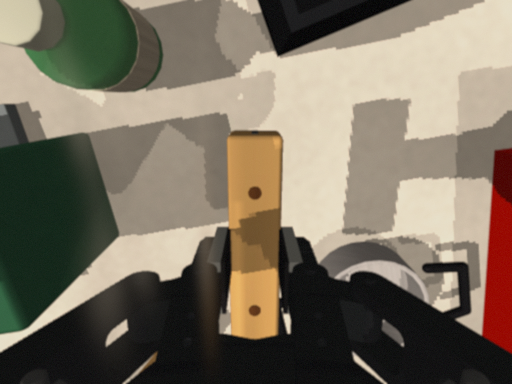

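```bash
python3 -m jog '{"offset":[[0,0,0.7],[0,0.1,0.7],[0.15,0.8,0.2],[0.2,0.8,0],[0.3,0.8,0],[0,0.8,0],[0,0.7,0],[0,0.6,-0.3],[0,0,-0.8],[0,0,-0.8],[0,0,0],[0,0,0]],"angular":[[0,0,0],[0,0,0],[0,0,0.8],[0,0,0.8],[0,0,0],[0,0,0],[0,0,0],[0,0,0],[0,0,0],[0,0,0],[0,0,0],[0,0,0]],"jaw":[0,0,0,0,0,0,0,0,0,0,0,0]}'
python3 - <<'E'
from det import *
im=manip.grab_frame('wrist')
cv2.imwrite('pics/w19.png',im)
E
```

```text
time: 26.3
tool_pos: [0.602, -0.156, 0.0878]
tool_rot: [-0.023, 0.02, 0.707, -0.706]
contact_force: [-0.1, -0.5, -0.6]
gripper_width: 0.258
```

View pics/w19.png

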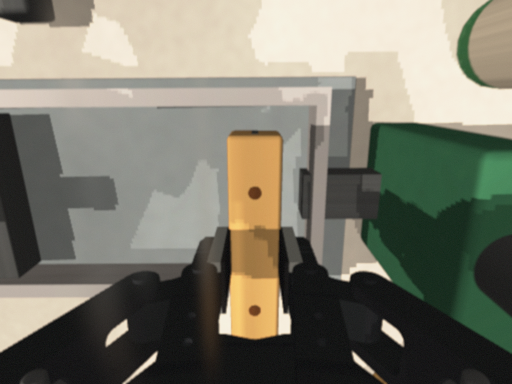

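```bash
python3 - <<'E'
from det import *
W=ext('wrist');p=manip.state()['tool_pos'];im=manip.grab_frame('wrist');crop(im,0,70,360,310,2.2,'pics/c19.png')
print(p,'walls',back(W,[(200,107),(60,107),(60,286),(160,284)],.04),'stop',back(W,[(312,150)],.04))
zt=p[2]-.0165+.024
print('blank',back(W,[(253,133),(254,193),(254,310)],zt))
E
```

```text
[ 0.60366065 -0.15671558  0.0902575 ] walls [[ 0.66798113 -0.12943339  0.04      ]
 [ 0.6729167  -0.04827169  0.04      ]
 [ 0.55584115 -0.02153175  0.04      ]
 [ 0.55319044 -0.08976441  0.04      ]] stop [[ 0.63882693 -0.19413563  0.04      ]]
blank [[ 0.65753903 -0.15980405  0.0977575 ]
 [ 0.63148805 -0.15863042  0.0977575 ]
 [ 0.57181368 -0.15498788  0.0977575 ]]
```

View pics/c19.png

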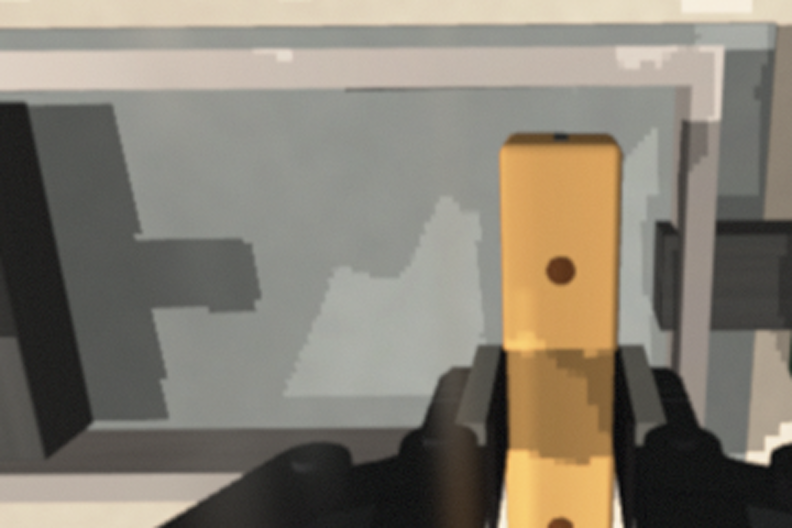

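```bash
python3 -m jog '{"offset":[[0.06,0,0],[0,0,-0.3],[0,0,-0.3],[0,0,-0.2],[0,0,0],[0,0,0]],"angular":[[0,0,0],[0,0,0],[0,0,0],[0,0,0],[0,0,0],[0,0,0]],"jaw":[0,0,0,0,0,0]}'
python3 - <<'E'
from det import *
print(manip.state()['tool_pos'])
im=manip.grab_frame('wrist');crop(im,0,70,360,310,2.2,'pics/c20.png')
E
```

```text
time: 27.0
tool_pos: [0.606, -0.1562, 0.0485]
tool_rot: [-0.022, 0.021, 0.707, -0.707]
contact_force: [1.9, -0.0, -1.5]
gripper_width: 0.255
[ 0.60596679 -0.1561727   0.04853472]
```

View pics/c20.png

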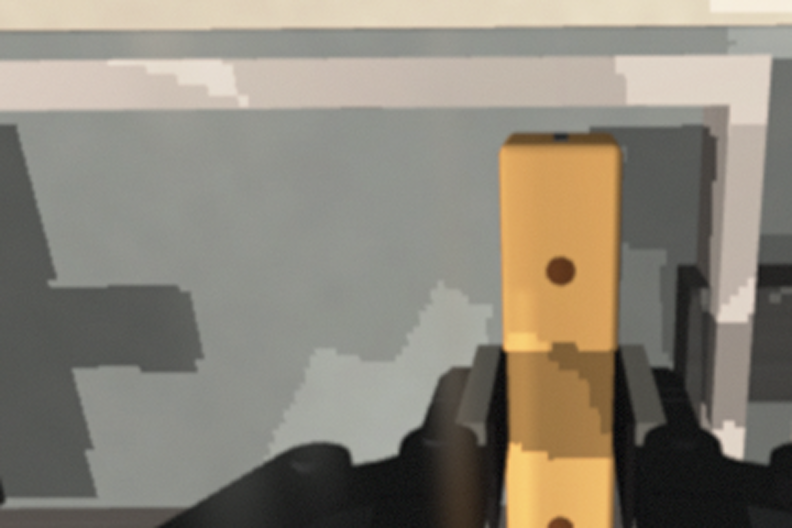

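```bash
python3 - <<'E'
from det import *
W=ext('wrist');p=manip.state()['tool_pos']
print(back(W,[(255,70+106/2.2)],.04),back(W,[(255,70+134/2.2)],p[2]-.0165),back(W,[(255,70+146/2.2)],p[2]+.0075))
E
python3 -m jog '{"offset":[[0,0,-0.2],[0,0,-0.12],[0,0,0],[0,0,0]],"angular":[[0,0,0],[0,0,0],[0,0,0],[0,0,0]],"jaw":[0,0,0,0]}'
```

```text
[[ 0.66475353 -0.16048325  0.04      ]] [[ 0.65815393 -0.16010983  0.03242944]] [[ 0.65845583 -0.16005907  0.05642944]]
time: 27.45
tool_pos: [0.6061, -0.1562, 0.0331]
tool_rot: [-0.022, 0.021, 0.707, -0.707]
contact_force: [1.8, -0.5, -1.2]
gripper_width: 0.258
```

```bash
python3 -m jog '{"offset":[[0.05,0,0],[0,0,-0.06],[0,0,-0.04],[0,0,0],[0,0,0]],"angular":[[0,0,0],[0,0,0],[0,0,0],[0,0,0],[0,0,0]],"jaw":[0,0,0,0,0]}'
```

```text
time: 27.95
tool_pos: [0.6086, -0.1563, 0.0283]
tool_rot: [-0.022, 0.021, 0.707, -0.707]
contact_force: [-0.3, 0.4, -0.5]
gripper_width: 0.253
```

```bash
python3 -m jog '{"offset":[[0,0,-0.03],[0,0,0],[0,0,0]],"angular":[[0,0,0],[0,0,0],[0,0,0]],"jaw":[0,0,0]}'
python3 -m jog '{"offset":[[0,0,0],[0,0,0],[0,0,0],[0,0,0.2],[0,0,0.6],[0,0,0.8],[0,0,0.8],[-0.3,0,0.8],[-0.5,0,0.8],[-0.5,0,0.4],[0,0,0],[0,0,0]],"angular":[[0,0,0],[0,0,0],[0,0,0],[0,0,0],[0,0,0],[0,0,0],[0,0,0],[0,0,0],[0,0,0],[0,0,0],[0,0,0],[0,0,0]],"jaw":[28,33,33,33,33,40,45,50,60,60,60,60]}'
python3 - <<'E'
from det import *
W=ext('wrist');im=manip.grab_frame('wrist');det(im,W,z=.036);cv2.imwrite('pics/w21.png',im)
E
```

```text
time: 28.25
tool_pos: [0.6087, -0.1564, 0.0281]
tool_rot: [-0.022, 0.021, 0.707, -0.707]
contact_force: [-3.7, 1.9, 6.2]
gripper_width: 0.256
time: 29.45
tool_pos: [0.5439, -0.1565, 0.2482]
tool_rot: [0.021, -0.023, -0.707, 0.707]
contact_force: [0.2, 0.5, -1.5]
gripper_width: 0.701
px [250. 100.] xy [ 0.6065 -0.1564] len 0.1092 0.0225 ang -3.2
px [366. 227.] xy [ 0.4548 -0.2841] len 0.0633 0.0322 ang -52.0
px [ 91. 254.] xy [0.4398 0.0481] len 0.1067 0.0277 ang -80.5
px [231. 255.] xy [ 0.4279 -0.1222] len 0.0987 0.0238 ang 88.6
px [398. 360.] xy [ 0.2577 -0.3344] len 0.0679 0.0244 ang 22.2
```

View pics/w21.png

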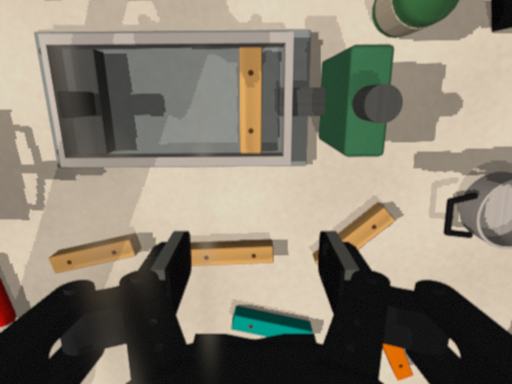

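```bash
python3 -m jog '{"offset":[[-0.6,0,0],[-0.6,0,0],[-0.6,0,0],[-0.6,0,0],[-0.1,0,0],[0,0,0],[0,0,0],[0,0,0],[0,0,0],[0,0,0],[0,0,0],[0,0,0]],"angular":[[0,0,1],[0,0,1],[0,0,1],[0,0,1],[0,0,1],[0,0,1],[0,0,1],[0,0,1],[0,0,1],[0,0,1],[0,0,1],[0,0,1]],"jaw":[45,45,45,45,45,45,45,45,45,45,45,45]}'
python3 -m jog '{"offset":[[0,0,0],[0,0,0],[0,0,0],[0,0,0],[0,0,0],[0,0,0]],"angular":[[0,0,1],[0,0,1],[0,0,1],[0,0,0.33],[0,0,0],[0,0,0]],"jaw":[45,45,45,45,45,45]}'
python3 - <<'E'
from det import *
W=ext('wrist');im=manip.grab_frame('wrist');det(im,W);cv2.imwrite('pics/w22.png',im)
s=manip.state();q=s['tool_rot'];print(s['tool_pos'],R.from_quat([q[1],q[2],q[3],q[0]]).as_matrix()[:,0].round(3),s['joint_pos'][5])
E
```

```text
time: 30.7
tool_pos: [0.4187, -0.156, 0.245]
tool_rot: [0.399, -0.4, 0.585, -0.582]
contact_force: [0.4, 0.1, -0.8]
gripper_width: 0.527
time: 31.3
tool_pos: [0.4187, -0.1561, 0.2457]
tool_rot: [0.493, -0.493, 0.508, -0.506]
contact_force: [-0.5, -0.3, -0.5]
gripper_width: 0.528
px [256. 122.] xy [ 0.42   -0.1181] len 0.1086 0.0225 ang 89.1
px [425. 155.] xy [ 0.6124 -0.1575] len 0.1143 0.027 ang -3.5
px [267. 248.] xy [ 0.4314 -0.2712] len 0.1128 0.028 ang -50.4
[ 0.41872902 -0.15618066  0.2460293 ] [-0.027 -1.    -0.001] -0.49679586944870335
```

View pics/w22.png

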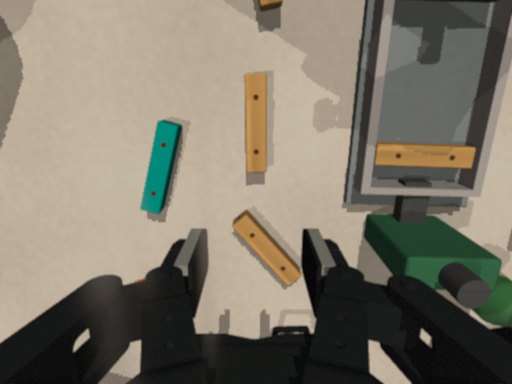

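```bash
python3 -m jog '{"offset":[[0.03,0.4,0],[0,0.36,-0.3],[0,0,-0.7],[0,0,-0.8],[0,0,-0.8],[0,0,-0.8],[0,0,-0.7],[0,0,-0.49],[0,0,0],[0,0,0],[0,0,0],[0,0,0]],"angular":[[0,0,0.1],[0,0,0],[0,0,0],[0,0,0],[0,0,0],[0,0,0],[0,0,0],[0,0,0],[0,0,0],[0,0,0],[0,0,0],[0,0,0]],"jaw":[45,45,45,45,45,45,45,45,45,45,30,10]}'
python3 -m jog '{"offset":[[0,0,0],[0,0,0],[0,0,0],[0,0,0.4],[0,0,0.8],[0,0,0.8],[0,0,0]],"angular":[[0,0,0],[0,0,0],[0,0,0],[0,0,0],[0,0,0],[0,0,0],[0,0,0]],"jaw":[0,0,0,0,0,0,0]}'
python3 - <<'E'
from det import *
W=ext('wrist');im=manip.grab_frame('wrist');cv2.imwrite('pics/w23.png',im)
E
```

```text
time: 32.55
tool_pos: [0.4221, -0.1192, 0.02]
tool_rot: [-0.496, 0.495, -0.503, 0.505]
contact_force: [-0.2, -0.1, 0.1]
gripper_width: 0.248
time: 33.25
tool_pos: [0.4245, -0.1203, 0.1249]
tool_rot: [-0.498, 0.494, -0.499, 0.509]
contact_force: [0.9, -0.8, 0.5]
gripper_width: 0.247
```

View pics/w23.png

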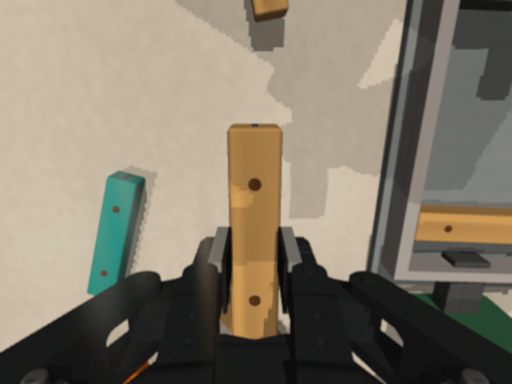

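```bash
python3 -m jog '{"offset":[[0,0,0.2],[0.4,0.2,0.2],[0.4,0,0],[0.4,0,0],[0.4,0,0],[0.4,0,0],[0.4,0,0],[0.4,0,0],[0.4,0,0],[0.44,0,0],[0,0,0],[0,0,0]],"angular":[[0,0,-1],[0,0,-1],[0,0,-1],[0,0,-1],[0,0,-1],[0,0,-1],[0,0,-1],[0,0,-1],[0,0,-1],[0,0,-1],[0,0,-1],[0,0,-1]],"jaw":[0,0,0,0,0,0,0,0,0,0,0,0]}'
python3 -m jog '{"offset":[[0,0,-0.4],[0,0,-0.5],[0,0,-0.2],[0,0,0],[0,0,0],[0,0,0]],"angular":[[0,0,-1],[0,0,-1],[0,0,-1],[0,0,-0.4],[0,0,0],[0,0,0]],"jaw":[0,0,0,0,0,0]}'
python3 - <<'E'
from det import *
s=manip.state();q=s['tool_rot'];print(s['tool_pos'],R.from_quat([q[1],q[2],q[3],q[0]]).as_matrix()[:,0].round(3),s['joint_pos'][5])
W=ext('wrist');im=manip.grab_frame('wrist');crop(im,0,70,360,310,2.2,'pics/c24.png')
E
```

```text
time: 34.5
tool_pos: [0.6018, -0.108, 0.1354]
tool_rot: [0.103, -0.105, 0.7, -0.699]
contact_force: [0.6, -0.1, -0.5]
gripper_width: 0.25
time: 35.1
tool_pos: [0.6018, -0.1082, 0.0817]
tool_rot: [-0.021, 0.02, 0.707, -0.707]
contact_force: [0.1, 0.0, 0.0]
gripper_width: 0.247
[ 0.60182382 -0.10822836  0.08170104] [-0.998  0.057  0.001] 1.3282294070521306
```

View pics/c24.png

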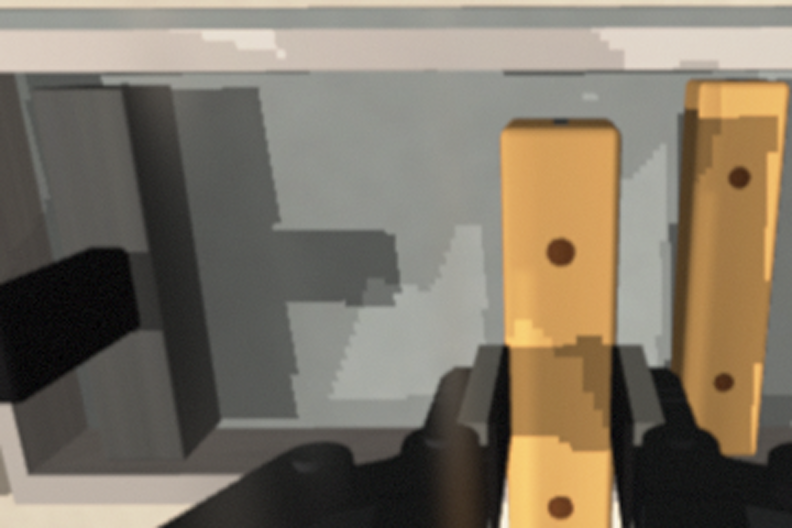

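```bash
python3 - <<'E'
from det import *
W=ext('wrist');p=manip.state()['tool_pos'];zt=p[2]+.004
h=back(W,[(254.5,184.5),(254.5,300.8)],zt);print(h,h.mean(0),np.linalg.norm(h[1]-h[0]))
h=back(W,[(70+0,0)],.04)
print('A holes',(back(W,[(739/2.2,70+177/2.2),(723/2.2,70+382/2.2)],.036)).mean(0),'wall+',back(W,[(254,70+71/2.2)],.04))
E
```

```text
[[ 0.63285389 -0.11049689  0.08617191]
 [ 0.57295685 -0.10711764  0.08617191]] [ 0.60290537 -0.10880727  0.08617191] 0.05999228455762988
A holes [ 0.60700855 -0.15700664  0.036     ] wall+ [[ 0.66733757 -0.11223581  0.04      ]]
```

```bash
python3 -m jog '{"offset":[[0.12,0,0],[0,0,-0.3],[0,0,-0.3],[0,0,-0.2],[0,0,-0.1],[0,0,0],[0,0,0]],"angular":[[0,0,0],[0,0,0],[0,0,0],[0,0,0],[0,0,0],[0,0,0],[0,0,0]],"jaw":[0,0,0,0,0,0,0]}'
```

```text
time: 35.85
tool_pos: [0.6084, -0.1084, 0.0375]
tool_rot: [0.02, -0.021, -0.707, 0.707]
contact_force: [0.2, -0.2, -0.6]
gripper_width: 0.254
```

```bash
python3 -m jog '{"offset":[[0,0,-0.06],[0,0,-0.04],[0,0,0],[0,0,0]],"angular":[[0,0,0],[0,0,0],[0,0,0],[0,0,0]],"jaw":[0,0,0,0]}'
```

```text
time: 36.25
tool_pos: [0.6083, -0.1084, 0.0326]
tool_rot: [0.02, -0.021, -0.707, 0.707]
contact_force: [0.2, -0.8, -0.9]
gripper_width: 0.249
```

```bash
python3 -m jog '{"offset":[[0,0,-0.04],[0,0,0],[0,0,0]],"angular":[[0,0,0],[0,0,0],[0,0,0]],"jaw":[0,0,0]}'
```

```text
time: 36.55
tool_pos: [0.6087, -0.1084, 0.032]
tool_rot: [0.02, -0.021, -0.707, 0.707]
contact_force: [-2.8, 0.6, 5.6]
gripper_width: 0.251
```

Floor contact. Release, rise, and go look at the next.

```bash
python3 -m jog '{"offset":[[0,0,0],[0,0,0],[0,0,0],[0,0,0.2],[0,0,0.6],[0,0,0.8],[0,0,0.8],[-0.3,0,0.8],[-0.5,0.2,0.8],[-0.5,0.2,0.4],[0,0,0],[0,0,0]],"angular":[[0,0,0],[0,0,0],[0,0,0],[0,0,0],[0,0,0],[0,0,0],[0,0,0],[0,0,0],[0,0,0],[0,0,0],[0,0,0],[0,0,0]],"jaw":[28,32,32,32,32,40,45,50,60,60,60,60]}'
python3 - <<'E'
from det import *
W=ext('wrist');im=manip.grab_frame('wrist');det(im,W,z=.036);cv2.imwrite('pics/w25.png',im)
E
```

```text
time: 37.75
tool_pos: [0.5435, -0.0884, 0.2517]
tool_rot: [0.02, -0.021, -0.707, 0.707]
contact_force: [-0.6, -0.9, -0.4]
gripper_width: 0.704
px [269.  95.] xy [ 0.6096 -0.1086] len 0.1088 0.0233 ang -4.4
px [314.  98.] xy [ 0.6042 -0.1566] len 0.1087 0.0259 ang -3.8
px [405. 233.] xy [ 0.4422 -0.2648] len 0.1047 0.0341 ang -51.6
px [137. 251.] xy [0.4378 0.0617] len 0.084 0.0275 ang -78.9
```

View pics/w25.png

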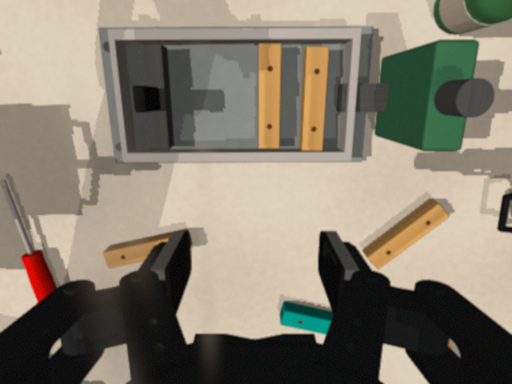

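```bash
python3 -m jog '{"offset":[[-0.4,0.4,0],[-0.4,0.4,0],[-0.4,0.4,0],[-0.4,0.4,0],[-0.5,0.46,0],[0,0,0],[0,0,0],[0,0,0],[0,0,0],[0,0,0],[0,0,0],[0,0,0]],"angular":[[0,0,1],[0,0,1],[0,0,1],[0,0,1],[0,0,1],[0,0,1],[0,0,1],[0,0,1],[0,0,1],[0,0,1],[0,0,1],[0,0,1]],"jaw":[45,45,45,45,45,45,45,45,45,45,45,45]}'
python3 -m jog '{"offset":[[0,0,0],[0,0,0],[0,0,0],[0,0,0],[0,0,0],[0,0,0],[0,0,0]],"angular":[[0,0,1],[0,0,1],[0,0,1],[0,0,1],[0,0,1],[0,0,0],[0,0,0]],"jaw":[45,45,45,45,45,45,45]}'
python3 - <<'E'
from det import *
W=ext('wrist');im=manip.grab_frame('wrist');det(im,W);cv2.imwrite('pics/w26.png',im)
s=manip.state();q=s['tool_rot'];x=R.from_quat([q[1],q[2],q[3],q[0]]).as_matrix()[:,0];print(s['tool_pos'],np.degrees(np.arctan2(-x[1],-x[0])),s['joint_pos'][5])
E
```

```text
time: 39.0
tool_pos: [0.4381, 0.0145, 0.2485]
tool_rot: [0.399, -0.401, 0.584, -0.582]
contact_force: [-0.4, -0.9, -0.5]
gripper_width: 0.523
time: 39.7
tool_pos: [0.4382, 0.0146, 0.2492]
tool_rot: [-0.535, 0.536, -0.462, 0.461]
contact_force: [0.2, -0.1, 0.2]
gripper_width: 0.524
px [254. 118.] xy [0.4297 0.0565] len 0.1078 0.0226 ang -80.9
px [492. 279.] xy [ 0.7634 -0.0991] len 0.1183 0.0217 ang 88.0
px [381. 272.] xy [ 0.6203 -0.1093] len 0.1032 0.0319 ang -3.3
px [123. 372.] xy [ 0.2974 -0.3211] len 0.0837 0.0344 ang 57.4
[0.4382166  0.01458391 0.249525  ] 98.56871038350126 -0.28631466275407613
```

View pics/w26.png

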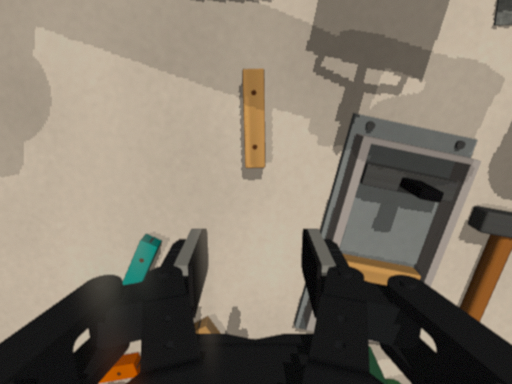

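```bash
python3 -m jog '{"offset":[[-0.17,0.4,0],[0,0.43,-0.3],[0,0,-0.7],[0,0,-0.8],[0,0,-0.8],[0,0,-0.8],[0,0,-0.7],[0,0,-0.58],[0,0,0],[0,0,0],[0,0,0],[0,0,0]],"angular":[[0,0,0.1],[0,0,0],[0,0,0],[0,0,0],[0,0,0],[0,0,0],[0,0,0],[0,0,0],[0,0,0],[0,0,0],[0,0,0],[0,0,0]],"jaw":[45,45,45,45,45,45,45,45,45,45,30,10]}'
python3 -m jog '{"offset":[[0,0,0],[0,0,0],[0,0,0],[0,0,0.4],[0,0,0.8],[0,0,0.8],[0,0,0]],"angular":[[0,0,0],[0,0,0],[0,0,0],[0,0,0],[0,0,0],[0,0,0],[0,0,0]],"jaw":[0,0,0,0,0,0,0]}'
python3 - <<'E'
from det import *
W=ext('wrist');im=manip.grab_frame('wrist');cv2.imwrite('pics/w27.png',im)
E
```

```text
time: 40.95
tool_pos: [0.432, 0.0561, 0.0192]
tool_rot: [0.54, -0.538, 0.457, -0.459]
contact_force: [-0.9, 0.6, 0.1]
gripper_width: 0.254
time: 41.65
tool_pos: [0.4345, 0.056, 0.124]
tool_rot: [0.542, -0.536, 0.454, -0.462]
contact_force: [0.2, -0.5, -0.7]
gripper_width: 0.252
```

View pics/w27.png

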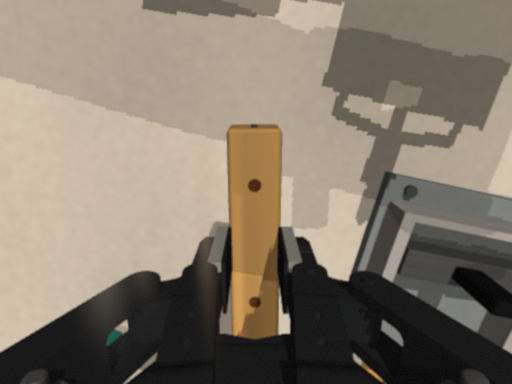

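```bash
python3 -m jog '{"offset":[[0,-0.2,0.4],[0.3,-0.5,0.2],[0.4,-0.5,0],[0.4,-0.5,0],[0.4,-0.5,0],[0.4,-0.22,0],[0.4,0,0],[0.4,0,0],[0.4,0,0],[0.43,0,0],[0,0,0],[0,0,0]],"angular":[[0,0,-1],[0,0,-1],[0,0,-1],[0,0,-1],[0,0,-1],[0,0,-1],[0,0,-1],[0,0,-1],[0,0,-1],[0,0,-1],[0,0,-1],[0,0,-1]],"jaw":[0,0,0,0,0,0,0,0,0,0,0,0]}'
python3 -m jog '{"offset":[[0,0,0],[0,0,-0.2],[0,0,-0.4],[0,0,-0.4],[0,0,-0.4],[0,0,0],[0,0,0],[0,0,0]],"angular":[[0,0,-1],[0,0,-1],[0,0,-1],[0,0,-1],[0,0,-1],[0,0,-0.07],[0,0,0],[0,0,0]],"jaw":[0,0,0,0,0,0,0,0]}'
python3 - <<'E'
from det import *
s=manip.state();q=s['tool_rot'];x=R.from_quat([q[1],q[2],q[3],q[0]]).as_matrix()[:,0];print(s['tool_pos'],np.degrees(np.arctan2(-x[1],-x[0])))
W=ext('wrist');im=manip.grab_frame('wrist');crop(im,0,70,360,310,2.2,'pics/c28.png')
E
```

```text
time: 42.9
tool_pos: [0.6058, -0.0646, 0.1445]
tool_rot: [0.164, -0.166, 0.688, -0.687]
contact_force: [0.5, 0.7, 0.3]
gripper_width: 0.252
time: 43.7
tool_pos: [0.6069, -0.065, 0.0775]
tool_rot: [0.018, -0.019, -0.707, 0.707]
contact_force: [0.0, 0.7, 0.1]
gripper_width: 0.254
[ 0.60690342 -0.06500838  0.07746922] -3.057477682514182
```

View pics/c28.png

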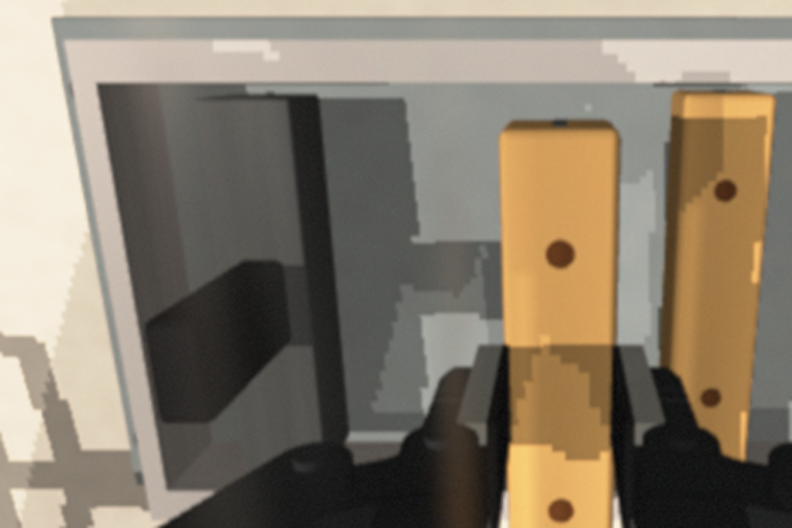

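```bash
python3 - <<'E'
from det import *
W=ext('wrist');p=manip.state()['tool_pos'];zt=p[2]+.005
h=back(W,[(254.5,70+254/2.2),(254.5,70+511/2.2)],zt);print(p,h.mean(0))
print('B',(back(W,[(725/2.2,70+190/2.2),(711/2.2,70+398/2.2)],.036)).mean(0),'wall+',back(W,[(254,70+83/2.2)],.04),'foll',back(W,[(345/2.2,70+360/2.2)],.039))
E
```

```text
[ 0.60715501 -0.06505121  0.07787555] [ 0.60778561 -0.06553208  0.08287555]
B [ 0.60970677 -0.10923356  0.036     ] wall+ [[ 0.66968195 -0.06861961  0.04      ]] foll [[ 0.59821646 -0.00539053  0.039     ]]
```

```bash
python3 -m jog '{"offset":[[0.08,-0.03,0],[0,0,-0.3],[0,0,-0.3],[0,0,-0.2],[0,0,-0.08],[0,0,0],[0,0,0]],"angular":[[0,0,0],[0,0,0],[0,0,0],[0,0,0],[0,0,0],[0,0,0],[0,0,0]],"jaw":[0,0,0,0,0,0,0]}'
python3 -m jog '{"offset":[[0,0,-0.06],[0,0,0],[0,0,0]],"angular":[[0,0,0],[0,0,0],[0,0,0]],"jaw":[0,0,0]}'
```

```text
time: 44.45
tool_pos: [0.61, -0.0663, 0.0318]
tool_rot: [-0.02, 0.019, 0.707, -0.707]
contact_force: [0.2, -0.5, -1.5]
gripper_width: 0.253
time: 44.75
tool_pos: [0.6105, -0.0663, 0.0311]
tool_rot: [-0.019, 0.019, 0.707, -0.707]
contact_force: [-5.5, 1.7, 8.5]
gripper_width: 0.25
```

```bash
python3 -m jog '{"offset":[[0,0,0],[0,0,0],[0,0,0],[0,0,0.3],[0,0,0.6],[0,0,0.6],[0,0.62,0],[0,0,0],[0,0,0]],"angular":[[0,0,0],[0,0,0],[0,0,0],[0,0,0],[0,0,0],[0,0,0],[0,0,0],[0,0,0],[0,0,0]],"jaw":[27,30,30,30,30,10,0,0,0]}'
python3 - <<'E'
from det import *
W=ext('wrist');im=manip.grab_frame('wrist');cv2.imwrite('pics/w29.png',im)
E
```

```text
time: 45.65
tool_pos: [0.6104, -0.0351, 0.1052]
tool_rot: [0.019, -0.019, -0.707, 0.707]
contact_force: [0.3, 0.1, 0.2]
gripper_width: 0.0
```

View pics/w29.png

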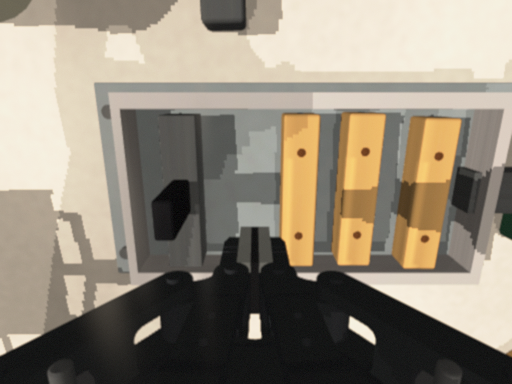

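```bash
python3 -m jog '{"offset":[[0,0,-0.6],[0,0,-0.6],[0,0,-0.4],[0,0,0],[0,-0.1,0],[0,-0.15,0],[0,-0.15,0],[0,0,0],[0,0,0]],"angular":[[0,0,0],[0,0,0],[0,0,0],[0,0,0],[0,0,0],[0,0,0],[0,0,0],[0,0,0],[0,0,0]],"jaw":[0,0,0,0,0,0,0,0,0]}'
python3 - <<'E'
from det import *
W=ext('wrist');im=manip.grab_frame('wrist');cv2.imwrite('pics/w30.png',im)
E
```

```text
time: 46.6
tool_pos: [0.6106, -0.0558, 0.0251]
tool_rot: [0.019, -0.02, -0.707, 0.707]
contact_force: [0.5, 0.7, -0.8]
gripper_width: -0.003
```

View pics/w30.png

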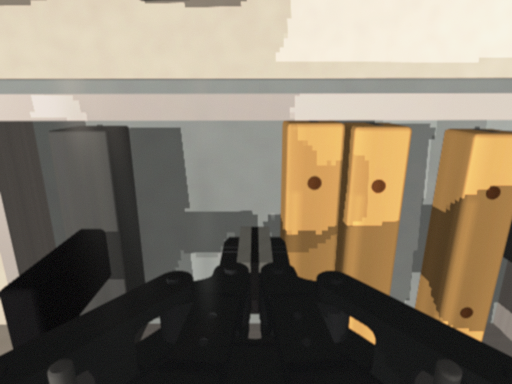

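```bash
python3 -m jog '{"offset":[[0,-0.12,0],[0,-0.12,0],[0,0.1,0],[0,0,0.8],[0,0,0.9],[0,0,0.9],[-0.6,-0.4,0.9],[-0.7,-0.5,0.9],[-0.7,-0.6,0],[-0.7,-0.7,0],[-0.7,-0.7,0],[-0.7,-0.5,0]],"angular":[[0,0,0],[0,0,0],[0,0,0],[0,0,0],[0,0,-1],[0,0,-1],[0,0,-1],[0,0,-1],[0,0,-1],[0,0,-1],[0,0,-1],[0,0,-1]],"jaw":[0,0,0,0,0,45,45,45,45,45,45,45]}'
python3 -m jog '{"offset":[[0,0,0],[0,0,0]],"angular":[[0,0,0],[0,0,0]],"jaw":[45,45]}'
python3 - <<'E'
from det import *
W=ext('wrist');im=manip.grab_frame('wrist');det(im,W);cv2.imwrite('pics/w31.png',im)
s=manip.state();q=s['tool_rot'];x=R.from_quat([q[1],q[2],q[3],q[0]]).as_matrix()[:,0];print(s['tool_pos'],np.degrees(np.arctan2(-x[1],-x[0])),s['joint_pos'][5])
E
```

```text
time: 47.85
tool_pos: [0.4146, -0.226, 0.2297]
tool_rot: [0.307, -0.307, -0.637, 0.637]
contact_force: [0.3, -0.7, 0.3]
gripper_width: 0.524
time: 48.05
tool_pos: [0.4157, -0.2251, 0.2297]
tool_rot: [-0.305, 0.306, 0.638, -0.638]
contact_force: [-0.0, -0.1, -0.0]
gripper_width: 0.526
px [65. 98.] xy [ 0.6093 -0.1533] len 0.1116 0.0236 ang -4.0
px [272. 114.] xy [ 0.4308 -0.2758] len 0.1085 0.0233 ang -49.7
px [ 35. 135.] xy [ 0.6155 -0.0996] len 0.1131 0.0485 ang -2.2
px [417. 169.] xy [ 0.2681 -0.3322] len 0.1183 0.0241 ang 20.9
[ 0.41628249 -0.22463319  0.22965853] -51.13191726337326 1.8106428574847853
```

View pics/w31.png

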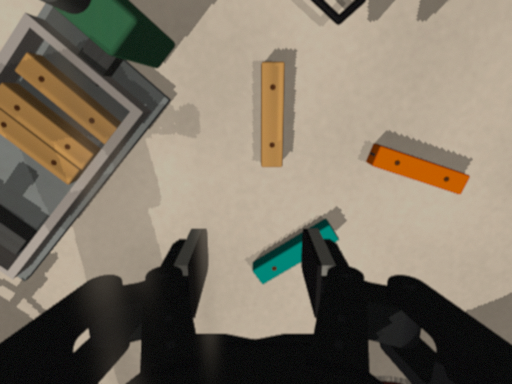

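```bash
python3 -m jog '{"offset":[[0.15,-0.5,0],[0.14,-0.52,-0.3],[0,0,-0.7],[0,0,-0.8],[0,0,-0.8],[0,0,-0.8],[0,0,-0.5],[0,0,-0.32],[0,0,0],[0,0,0],[0,0,0],[0,0,0]],"angular":[[0,0,0.1],[0,0,0],[0,0,0],[0,0,0],[0,0,0],[0,0,0],[0,0,0],[0,0,0],[0,0,0],[0,0,0],[0,0,0],[0,0,0]],"jaw":[45,45,45,45,45,45,45,45,45,45,30,10]}'
python3 -m jog '{"offset":[[0,0,0],[0,0,0],[0,0,0],[0,0,0.4],[0,0,0.8],[0,0,0.8],[0,0,0]],"angular":[[0,0,0],[0,0,0],[0,0,0],[0,0,0],[0,0,0],[0,0,0],[0,0,0]],"jaw":[0,0,0,0,0,0,0]}'
python3 - <<'E'
from det import *
W=ext('wrist');im=manip.grab_frame('wrist');cv2.imwrite('pics/w32.png',im)
E
```

```text
time: 49.3
tool_pos: [0.4321, -0.2765, 0.0207]
tool_rot: [0.301, -0.303, -0.639, 0.64]
contact_force: [-0.7, 0.5, 0.9]
gripper_width: 0.245
time: 50.0
tool_pos: [0.434, -0.2788, 0.1258]
tool_rot: [0.297, -0.306, -0.638, 0.641]
contact_force: [0.7, -1.0, -0.2]
gripper_width: 0.247
```

View pics/w32.png

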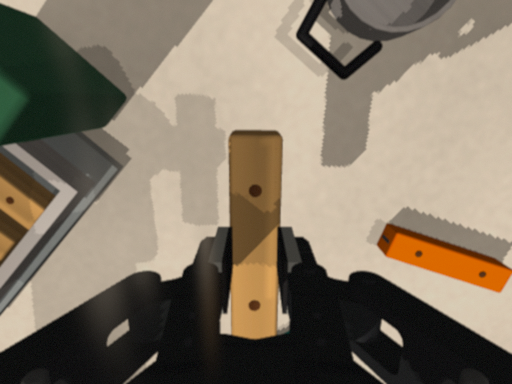

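```bash
python3 -m jog '{"offset":[[0,0.5,0.4],[0,0.7,0.4],[0,0.7,0],[0.4,0.7,0],[0.6,0.7,0],[0.6,0.7,0],[0.6,0.58,0],[0.6,0,0],[0.6,0,-0.3],[0.1,0,-0.5],[0,0,-0.5],[0,0,-0.5]],"angular":[[0,0,1],[0,0,1],[0,0,1],[0,0,1],[0,0,1],[0,0,1],[0,0,1],[0,0,0.88],[0,0,0],[0,0,0],[0,0,0],[0,0,0]],"jaw":[0,0,0,0,0,0,0,0,0,0,0,0]}'
python3 -m jog '{"offset":[[0,0,0],[0,0,0]],"angular":[[0,0,0],[0,0,0]],"jaw":[0,0]}'
python3 - <<'E'
from det import *
s=manip.state();q=s['tool_rot'];x=R.from_quat([q[1],q[2],q[3],q[0]]).as_matrix()[:,0];print(s['tool_pos'],np.degrees(np.arctan2(-x[1],-x[0])))
W=ext('wrist');im=manip.grab_frame('wrist');crop(im,0,70,360,310,2.2,'pics/c33.png')
E
```

```text
time: 51.25
tool_pos: [0.6045, -0.0465, 0.0655]
tool_rot: [-0.021, 0.019, 0.707, -0.707]
contact_force: [1.3, -0.6, -0.3]
gripper_width: 0.244
time: 51.45
tool_pos: [0.6045, -0.0466, 0.0672]
tool_rot: [-0.021, 0.019, 0.707, -0.707]
contact_force: [0.4, 0.5, -1.0]
gripper_width: 0.247
[ 0.60446249 -0.04664289  0.06719649] -3.2652582579020417
```

View pics/c33.png

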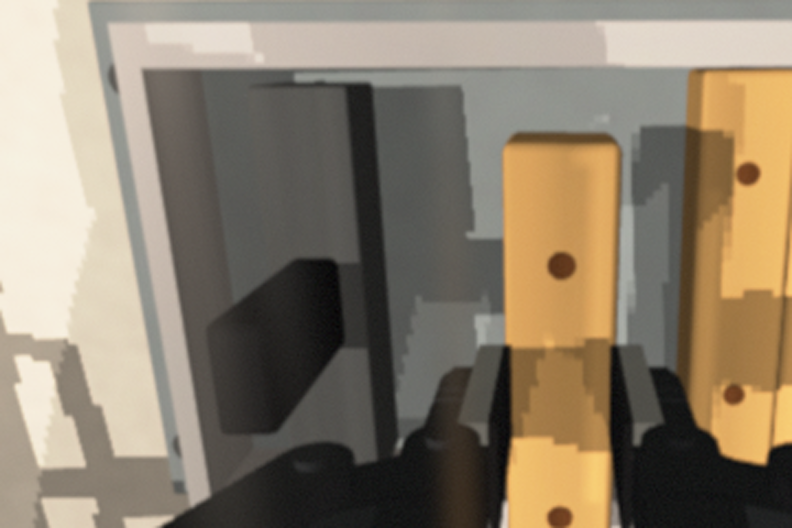

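```bash
python3 - <<'E'
from det import *
W=ext('wrist');p=manip.state()['tool_pos'];zt=p[2]+.0035
h=back(W,[(254.5,70+266/2.2),(254.5,70+517/2.2)],zt);print(p,h.mean(0))
print('C',(back(W,[(748/2.2,70+173/2.2),(733/2.2,70+394/2.2)],.036)).mean(0),'wall+',back(W,[(254,70+67/2.2)],.04))
E
```

```text
[ 0.60565433 -0.0468826   0.06885537] [ 0.60347355 -0.04721351  0.07235537]
C [ 0.61364777 -0.09491842  0.036     ] wall+ [[ 0.6720406  -0.05086651  0.04      ]]
```

```bash
python3 -m jog '{"offset":[[0.19,0,0],[0,0,0],[0,0,-0.2],[0,0,-0.2],[0,0,-0.16],[0,0,0],[0,0,0]],"angular":[[0,0,0],[0,0,0],[0,0,0],[0,0,0],[0,0,0],[0,0,0],[0,0,0]],"jaw":[0,0,0,0,0,0,0]}'
```

```text
time: 52.2
tool_pos: [0.6146, -0.0467, 0.0399]
tool_rot: [-0.021, 0.02, 0.707, -0.707]
contact_force: [-0.0, 0.6, 0.3]
gripper_width: 0.25
```

```bash
python3 -m jog '{"offset":[[0,0,-0.1],[0,0,-0.04],[0,0,0],[0,0,0]],"angular":[[0,0,0],[0,0,0],[0,0,0],[0,0,0]],"jaw":[0,0,0,0]}'
python3 -m jog '{"offset":[[0,0,-0.03],[0,0,0],[0,0,0]],"angular":[[0,0,0],[0,0,0],[0,0,0]],"jaw":[0,0,0]}'
```

```text
time: 52.6
tool_pos: [0.6152, -0.0468, 0.0337]
tool_rot: [0.02, -0.02, -0.707, 0.707]
contact_force: [1.0, -0.5, -0.6]
gripper_width: 0.247
time: 52.9
tool_pos: [0.6156, -0.0469, 0.0327]
tool_rot: [0.02, -0.02, -0.707, 0.707]
contact_force: [-0.4, 0.7, 2.3]
gripper_width: 0.249
```

```bash
python3 -m jog '{"offset":[[0,0,0],[0,0,0],[0,0,0],[0,0,0.2],[0,0,0.6],[0,0,0.8],[0,0,0.8],[-0.3,0,0.8],[-0.5,0,0.8],[-0.5,0,0],[0,0,0],[0,0,0]],"angular":[[0,0,0],[0,0,0],[0,0,0],[0,0,0],[0,0,0],[0,0,0],[0,0,0],[0,0,0],[0,0,0],[0,0,0],[0,0,0],[0,0,0]],"jaw":[28,32,32,32,32,32,20,0,0,0,0,0]}'
python3 - <<'E'
from det import *
W=ext('wrist');im=manip.grab_frame('wrist');det(im,W,z=.036);crop(im,0,0,400,230,2,'pics/w34.png')
cv2.imwrite('pics/top34.png',manip.grab_frame('top'))
E
```

```text
time: 54.1
tool_pos: [0.5501, -0.0467, 0.2325]
tool_rot: [0.02, -0.02, -0.707, 0.707]
contact_force: [0.3, 0.0, -0.1]
gripper_width: 0.006
px [307.  97.] xy [ 0.6116 -0.1042] len 0.1103 0.0485 ang -5.1
px [250. 100.] xy [ 0.6129 -0.047 ] len 0.1092 0.0224 ang -2.9
px [357. 102.] xy [ 0.6041 -0.1548] len 0.1095 0.0281 ang -4.6
px [470. 326.] xy [ 0.3266 -0.3057] len 0.0554 0.0246 ang 55.9
```

View pics/w34.png

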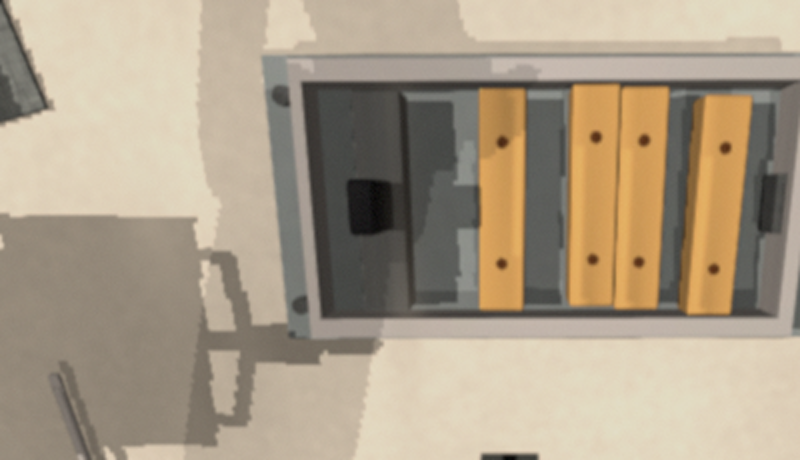

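View pics/top34.png

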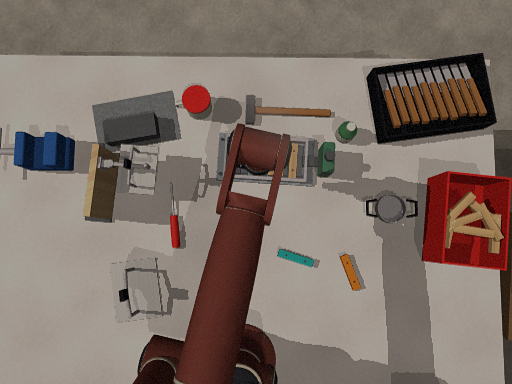

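```bash
python3 -m jog '{"offset":[[0.6,0.6,0],[0.6,0.6,0],[0.14,0.64,-0.4],[0,0,-0.7],[0,0,-0.7],[0,0,-0.5],[0,0,0],[0,0,0]],"angular":[[0,0,0],[0,0,0],[0,0,0],[0,0,0],[0,0,0],[0,0,0],[0,0,0],[0,0,0]],"jaw":[0,0,0,0,0,0,0,0]}'
python3 - <<'E'
from det import *
W=ext('wrist');im=manip.grab_frame('wrist');cv2.imwrite('pics/w35.png',im)
E
```

```text
time: 55.0
tool_pos: [0.6172, 0.0453, 0.1163]
tool_rot: [-0.021, 0.019, 0.707, -0.707]
contact_force: [-0.4, -0.6, -0.2]
gripper_width: 0.003
```

View pics/w35.png

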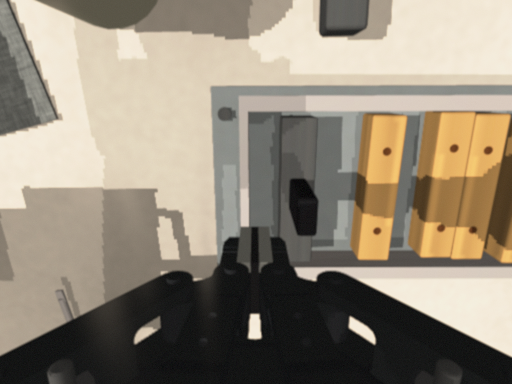

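```bash
python3 -m jog '{"offset":[[0,0,-0.5],[0,0,-0.6],[0,0,-0.08],[0,0,0],[-0.01,-0.3,0],[-0.01,-0.3,0],[-0.01,-0.3,0],[0,0,0],[0,0,0],[0,0,0],[0,0,0],[0,0,0]],"angular":[[0,0,0],[0,0,0],[0,0,0],[0,0,0],[0,0,0],[0,0,0],[0,0,0],[0,0,0],[0,0,0],[0,0,0],[0,0,0],[0,0,0]],"jaw":[0,0,0,0,0,0,0,0,0,0,0,0]}'
python3 - <<'E'
from det import *
W=ext('wrist');im=manip.grab_frame('wrist');cv2.imwrite('pics/w36.png',im)
E
```

```text
time: 56.25
tool_pos: [0.6157, 0.0005, 0.0583]
tool_rot: [0.02, -0.02, -0.707, 0.707]
contact_force: [0.4, 0.4, -0.3]
gripper_width: 0.001
```

View pics/w36.png

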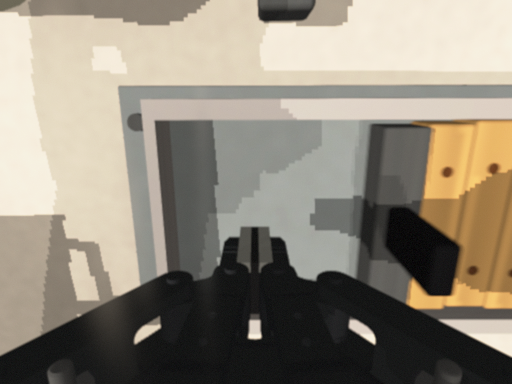

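Follower snapped forward. Rise and check all.

```bash
python3 -m jog '{"offset":[[0,0,0.6],[0,0,0.8],[0,0,0.8],[-0.4,-0.6,0.8],[-0.5,-0.8,0.6],[-0.5,-0.6,0],[0,0,0],[0,0,0]],"angular":[[0,0,0],[0,0,0],[0,0,0],[0,0,0],[0,0,0],[0,0,0],[0,0,0],[0,0,0]],"jaw":[0,0,0,0,0,0,0,0]}'
python3 - <<'E'
from det import *
W=ext('wrist');im=manip.grab_frame('wrist');crop(im,40,0,440,230,2,'pics/w37.png')
crop(manip.grab_frame('scene'),110,90,440,310,2.3,'pics/s37.png')
for n in (0,):
    print(back(W,[(0,0)],0)[0])
E
```

```text
time: 57.1
tool_pos: [0.5495, -0.0937, 0.2323]
tool_rot: [-0.02, 0.021, 0.707, -0.707]
contact_force: [0.1, 0.0, 0.5]
gripper_width: 0.001
[0.72880286 0.16002179 0.        ]
```

View pics/w37.png

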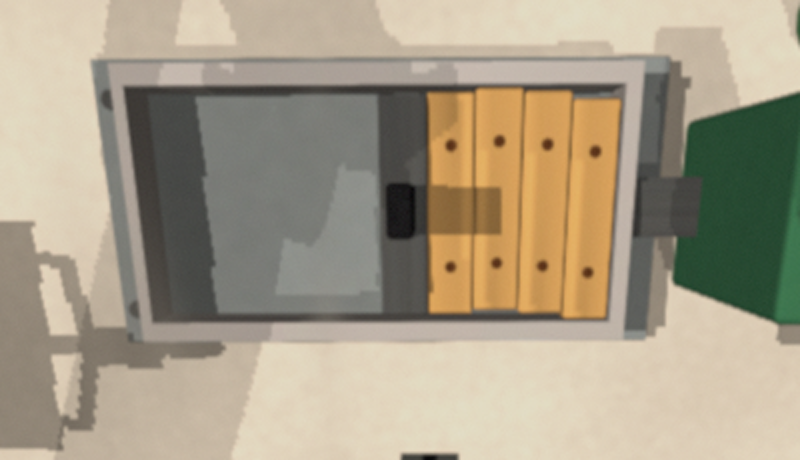

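View pics/s37.png

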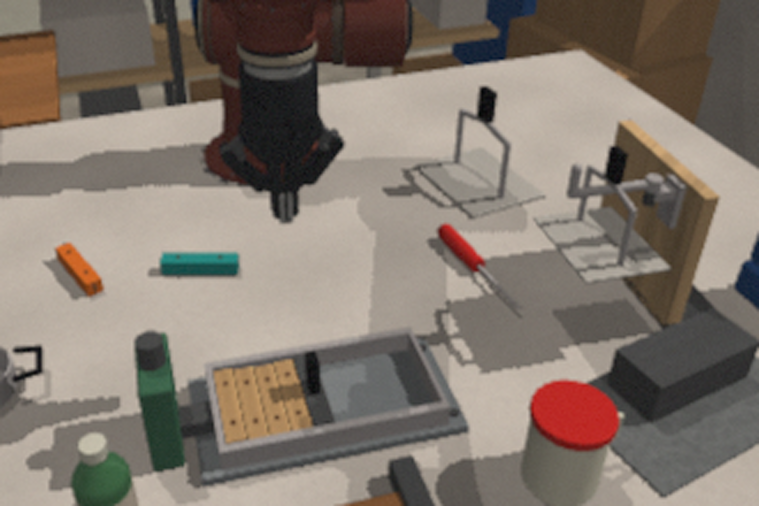

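```bash
python3 - <<'E'
from det import *
W=ext('wrist')
t=back(W,[(40+400/2,228/2)],.085)[0]; print('tab',t,'joint~',(t[1]+.0735)/.998+.088)
h=[((450,145),(450,267)),((499,141),(496,263)),((547,144),(542,265)),((595,151),(587,272))]
for a,b in h:
    p=back(W,[(40+a[0]/2,a[1]/2),(40+b[0]/2,b[1]/2)],.036);m=p.mean(0)[:2]-[.611,-.0735];c,s=np.cos(-.058),np.sin(-.058)
    d=p[0]-p[1];print('local',c*m[0]+s*m[1],-s*m[0]+c*m[1],'ang rel',np.arctan2(d[1],d[0])+.058)
E
```

```text
tab [ 0.60363374 -0.08364001  0.085     ] joint~ 0.07783966846373191
local 0.0007616111623810881 -0.033993814189236124 ang rel 0.011587832915011871
local 0.0027894470846394244 -0.05808305926632472 ang rel 0.006445337743511331
local 0.0016303202369276491 -0.08201304914962732 ang rel 0.009266589156086517
local -0.0017688711665030978 -0.10589365807740071 ang rel 0.0037098466874389904
```

```bash
python3 -c "
from plant import manip
print(manip.job_done())"
```

```text
the job is handed in; nothing more can be done
None
```

The job is handed in at about 57 s of the 210 s, with every step done in order; the hand-in itself reports no verdict.

**What I did:** I swung the hook out to its stop and hung the smaller cover on it by the bail. Then I pulled the follower back until it latched and laid all four wooden blanks crosswise on the track floor. Last, I knocked the follower forward with the closed fingers behind its tab.

**Last checks, from the camera images:**
- **Cover:** it hangs level and free on the bar, with the hook square to the panel.
- **Follower:** the joint reads about 0.077 m, against the 0.083 m limit.
- **Blanks:** all four are packed side by side, within about 3 mm of the centre line and 0.012 rad of square. The last one sits about 2 mm further from the stop wall than it would if touching, which is about the calibration error, so I took it as touching.
- **Bystanders:** none looked moved in the last pictures, though I judged this by eye and did not measure it. I did not touch the look-alike cover or the orange and turquoise bars.

No check failed. While placing the first blank I felt it brush the track wall, and shifted it about 2.5 mm before releasing it.

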